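Kit two bushes and carry the ball tray level

TASK

Put exactly two of the four short steel bushes into the walled compartment of the plywood carrying tray and leave the other two on the bench. Then lift the tray by its handle, keeping it level so that the loose steel ball never rolls out of its shallow pocket, carry it over the middle of the plywood board and finish holding it there, level and still, about 10 cm above the board: do not set it down or let go. Do not touch the ball, and leave the long sleeve, the oil bottle and the spanner alone.

Things in the scene. Friction and masses are not known exactly. Their poses are not given: they have to be found in the camera images.
- tray: loose plywood carrying tray, 260 (x) x 130 (y), base 8 thick, about 0.26 kg empty. Origin at the centre of its underside. Its long axis x runs roughly away from the robot at the start. At x = -85 a 50 x 50 x 2.5 dark steel plate on the base has a round pocket 28 wide with the ball in it. In the middle stands the handle, a wooden bar on two posts. At the +x end an open compartment with low walls. It stands on the left or the right of the bench, the board on the other side
- handle (a point): middle of the top edge of the tray's handle, 62 above the tray's underside. The handle is a bar 14 thick along tray x, 70 long along tray y and 26 tall (36 to 62 above the underside): pinch it from above across tray x
- compartment (a point): centre of the floor of the compartment (8 above the tray's underside, at tray x = +80). Inside it measures 88 (x) x 118 (y); its walls are 6 thick and rise 15 above that floor. Bushes fit side by side along y
- pocket (a point): centre of the ball pocket's floor, 8 above the tray's underside, at tray x = -85. The rim is 2.5 deep: the ball climbs out if the tray tips more than about 35 degrees, or less if it is jerked
- ball_center (a point): centre of the loose steel ball, 30 diameter, 110 g; it rolls about 6 either way in its pocket, its top 38 above the tray's underside
- board: fixed plywood board (bench hook), 200 x 200 x 12, with a cleat 20 wide and 15 high above it along its far (+x) edge. Origin at the centre of its underside, on the bench
- bush0: short plain steel bush (tube) standing upright: 26 outer diameter, 16 bore, 24 high, 65 g. Origin at the centre of its underside. Four alike stand in a loose row
- bush1: short plain steel bush (tube) standing upright: 26 outer diameter, 16 bore, 24 high, 65 g. Origin at the centre of its underside. Four alike stand in a loose row
- bush2: short plain steel bush (tube) standing upright: 26 outer diameter, 16 bore, 24 high, 65 g. Origin at the centre of its underside. Four alike stand in a loose row
- bush3: short plain steel bush (tube) standing upright: 26 outer diameter, 16 bore, 24 high, 65 g. Origin at the centre of its underside. Four alike stand in a loose row
- sleeve: long steel sleeve standing upright, 26 diameter, 70 high; a bystander. Origin at the centre of its underside
- oil: grey plastic oil bottle, 60 diameter, 150 high; a bystander. Origin at the centre of its underside
- spanner: steel spanner about 140 long, lying flat, a bystander. Origin under its middle; its long axis is its x
Mind the look-alikes: they are no part of the job. Leave any pink or red look-alike of the bush1 alone. Leave any red look-alike of the bush0 alone.

How it is judged:
By the outcome, as a careful person would: the job done as asked, in the order asked, and still so for the second after the job is handed in, while the arm keeps its last pose, push and grip.
It also fails if it takes over 69 s, if anything falls off the work surface, if the arm or the gripper's body presses on something with over 40 N, if the wrist force passes 120 N, or if a joint passes its speed limit or range.

ROBOT

A 7-joint arm with a two-finger parallel gripper is mounted at the origin on the work surface. World frame = base frame: x ahead of the robot, y to its left, z up, the work surface at z = 0. Lengths are in mm, angles in rad, forces in N, time in s.
With the tool pointing down it reaches from about 400 to 875 mm from the base axis. Payload 4.4 kg.
Tool frame: the origin (TCP) lies midway between the tips of the shut fingers; the grasp point (between the pads) lies 19 mm behind it; x points along the fingers, z is the direction in which the jaws open and shut, and the axes are right-handed (so a half turn about x gives the same grasp; the last joint's range is limited). The gripper opens to 85 mm and grips with 20 to 120 N. Pads are 22 mm wide; open, the fingers measure 114 mm over their backs; the gripper's body (76 mm by 85 mm) begins 54 mm behind the grasp point. The pads swing forward as they close: fully open they stand 13 mm farther back than shut.
Start: joints at [-1.269, 0.628, 0.038, 1.517, -0.027, 0.996, -0.02], TCP at [233.694, 606.552, 231.313] pointing down, gripper open.
Joint ranges: [-3.06, 3.06], [-0.37, 2.12], [-1.25, 1.32], [0.18, 2.47], [-1.1, 4.24], [0.23, 1.98], [-2.94, 2.94]. Speed limits (rad/s): [2.57, 2.57, 3.14, 3.14, 3.14, 3.14, 3.14].

INTERFACE

Orientations are given as [roll, pitch, yaw] about the fixed x, y, z axes, in that order (R = Rz(yaw) Ry(pitch) Rx(roll)).
In Python, from cell import ctrl gives the robot as it stands. The module is installed in compiled form; this text tells all that it offers.
- The arm moves only by the tool servo_tool, never from a script. Its argument "rows" is a list of rows, each an object of numbers: "dx", "dy", "dz": the shift along the tool's x, y, z in units of 750 mm (1.0 is 750 mm); "wx", "wy", "wz": the turn, a rotation vector about the tool's x, y, z in units of 6 degrees (1.0 is 6 degrees); "fingers": the closure, from 0 (fully open) to 1 (shut). In form: [{"dx": .., "dy": .., "dz": .., "wx": .., "wy": .., "wz": .., "fingers": ..}, ...]. A call has 1 to 5 rows; each row shifts and turns the commanded pose from where the row before left it, along the tool's axes as they then stand; what a row does not reach is not made up. A row lasts 1/8 s, in which the tool goes at most 62.5 mm and 10.7 degrees, less where a joint would pass 70% of its speed; a pose out of reach is approached as far as the arm can. A call with a number of a shift or a turn outside -1 to 1 is refused whole. A call with a gripper value outside its range is refused whole. The fingers move at their own pace and stop on an object; the grip force is fixed at half the most. Time passes only in rows, so rows that do not move let the fingers close. It gives the time, the measured TCP pose, the force and the opening at its end, in the units of the state.
- ctrl.read_state(): the state, without advancing time (a new reading comes with each control period).
- ctrl.get_image(name): name is "scene" or "top" or "wrist"; returns the picture (480x640x3 uint8, red, green, blue); there is no depth.
- ctrl.camera_info(name): a dict with "fovy" (degrees; the focal length in pixels is half the picture's height over the tangent of half this angle, whatever the lens; pixels are square), "cx", "cy" (the principal point, pixels), "R" (3x3) and "t" (3): a world point X has camera coordinates R X + t. Camera axes: x right, y down, z forward; pixel columns grow to the right and rows downward; lengths in mm; the calibration is good to about 2 mm. The wrist camera is an equidistant fisheye: a pixel r from the principal point sees the ray r / f radians off the axis. A picture is of the moment at which its call begins: read the wrist's pose just before it. camera_info takes no time and is no camera call; for the wrist camera it gives the pose at the moment of the call.
- ctrl.finish_job(): hands the job in, once; it reports no verdict.
Trained networks look in the newest picture that a camera, given by its name, has taken for a name from the list of things; names that differ only in an ending like _2 or _b are one class to them, and where a whole thing is asked for, a point or a joint stands for the part that bears it (a point fixed in the world has none). Each returns a list of dicts, best first, with "conf" (0 to 1); they miss things now and then, are a little off and sometimes report something else, mostly with a low value. They report only what shows in the picture. A call takes as long as a camera call. They do not tell look-alikes from the thing itself.
- ctrl.search_frame(label, camera): "extent" ([centre column, centre row, width, height] in pixels, round what is visible of it).
- ctrl.silhouettes(label, camera): "region" (480x640 bool, what is visible of it) and "extent" ([centre column, centre row, width, height] in pixels, round what is visible of it).
- ctrl.mark_of(label, camera): "point" ([column, row] in pixels: a listed point, or the origin of a listed thing).
The state is a dict: "clock": time; "qpos": joint angles; "qd": joint speeds; "tau": joint torques, N m; "eef_pos": TCP position; "tool_rot": TCP orientation; "force": force on the tool from outside, world axes, zero at the start; "torque": the same for the moment, N m; "width": finger opening in mm.
Only numpy, scipy, OpenCV 4.12 (cv2) and the standard library are available. Lean on these libraries where they do the work, as an engineer would, in place of code of your own. Each camera call takes 0.05 s, during which the arm holds its last target.

## Working session

There is one attempt and no reset: what is moved stays moved. The work goes in short steps, Python scripts to look and compute and a tool call to move; the robot and the scene stay as the last step left them, time stands still between calls to the robot, and variables do not carry over. Pictures are saved under pics/ and viewed, and the job is handed in when it is done.

Besides the shell and the picture viewer there is one more tool, called after ">>>" as a command line: name --argument value ..., lists and objects as JSON in quotes. servo_tool: Moves the arm, as the interface text tells. Its arguments: {"type":"object","properties":{"rows":{"type":"array"}},"required":["rows"]}

```bash
mkdir -p pics; cat > h.py <<'E'
import numpy as np, cv2
from cell import ctrl
def info(n): 
    c=ctrl.camera_info(n); f=240/np.tan(np.radians(c['fovy'])/2); return c,f
def ray(n,p,c=None):
    c=c or ctrl.camera_info(n); f=240/np.tan(np.radians(c['fovy'])/2)
    u=(p[0]-c['cx']); v=(p[1]-c['cy'])
    if n=='wrist':
        r=np.hypot(u,v); th=r/f; d=np.array([np.sin(th)*u/max(r,1e-9),np.sin(th)*v/max(r,1e-9),np.cos(th)])
    else: d=np.array([u/f,v/f,1.])
    R=np.array(c['R']);t=np.array(c['t']); d=R.T@d; return -R.T@t, d/np.linalg.norm(d)
def atz(n,p,z,c=None):
    o,d=ray(n,p,c); return (o+d*(z-o[2])/d[2])
def tri(rs):
    A=0;b=0
    for o,d in rs:
        P=np.eye(3)-np.outer(d,d);A=A+P;b=b+P@o
    x=np.linalg.solve(A,b); return x,[round(float(np.linalg.norm((np.eye(3)-np.outer(d,d))@(x-o))),1) for o,d in rs]
def proj(n,X,c=None):
    c=c or ctrl.camera_info(n); f=240/np.tan(np.radians(c['fovy'])/2)
    X=np.array(c['R'])@np.array(X)+np.array(c['t'])
    if n=='wrist':
        r=np.hypot(X[0],X[1]);th=np.arctan2(r,X[2]);return np.array([c['cx']+f*th*X[0]/r,c['cy']+f*th*X[1]/r])
    return np.array([c['cx']+f*X[0]/X[2],c['cy']+f*X[1]/X[2]])
def save(im,name,s=1.25): cv2.imwrite('pics/'+name,cv2.resize(im[:,:,::-1],None,fx=s,fy=s,interpolation=cv2.INTER_CUBIC))
E
python3 - <<'E'
from h import *
s=ctrl.read_state();print(s)
for n in('scene','top','wrist'):
    im=ctrl.get_image(n);np.save(n+'0.npy',im);save(im,n+'0.png');c=ctrl.camera_info(n);print(n,c['fovy'],-np.array(c['R']).T@c['t'])
E
```

```text
{'clock': 0.0, 'qpos': array([-1.26882649,  0.62932951,  0.03841711,  1.51838691, -0.02702784,
        0.99625446, -0.02003413]), 'qd': array([-1.13976289e-03,  6.33419880e-04, -4.23022216e-04,  7.72627861e-04,
        7.18562938e-04,  1.30962635e-03, -8.86556981e-05]), 'tau': array([-6.79161917e-05, -5.63402832e+01,  1.22607294e+00, -1.93452930e+01,
        1.08661762e-02,  1.02984751e-02,  9.53359738e-07]), 'eef_pos': array([233.42714092, 605.97610628, 230.39332066]), 'tool_rot': array([ 3.13405514,  1.56893476, -1.94613329]), 'force': array([-0.37253525, -0.64332133, -0.99586324]), 'torque': array([ 0.05505503,  0.00874275, -0.02292177]), 'width': 85.56641733723866}
scene 48.16371657225995 [1060.78808599   -9.28755344  782.01131886]
top 56.24942370077799 [507.97180243   7.39589077 928.84158996]
wrist 65.70646984690485 [158.16933116 635.58370855 374.26910317]
```

View pics/scene0.png

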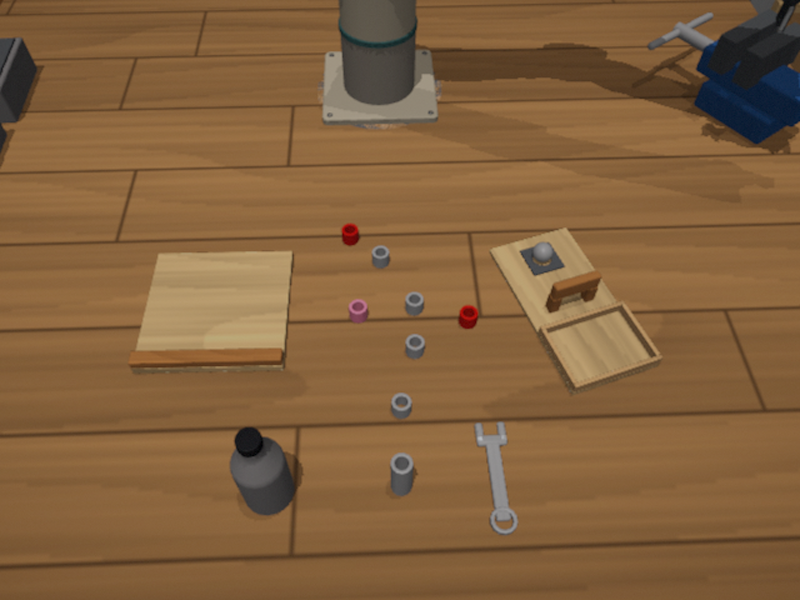

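View pics/top0.png

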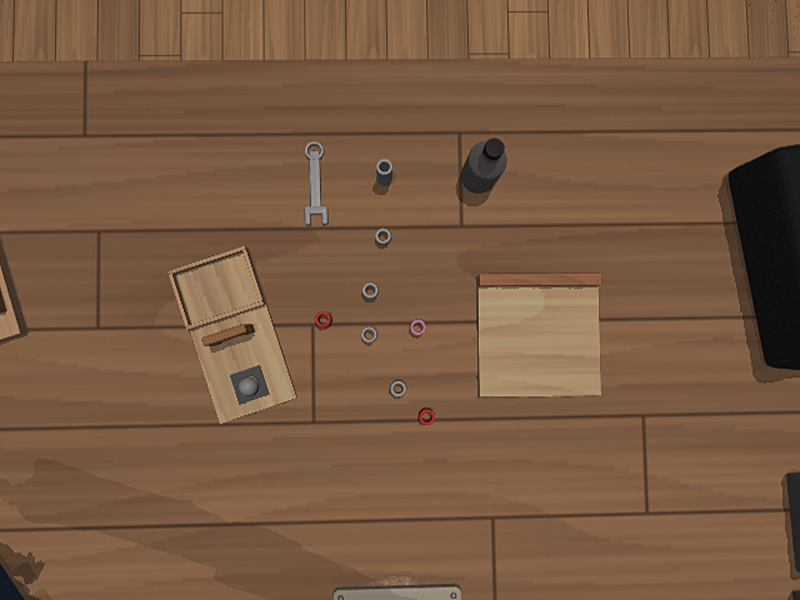

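View pics/wrist0.png

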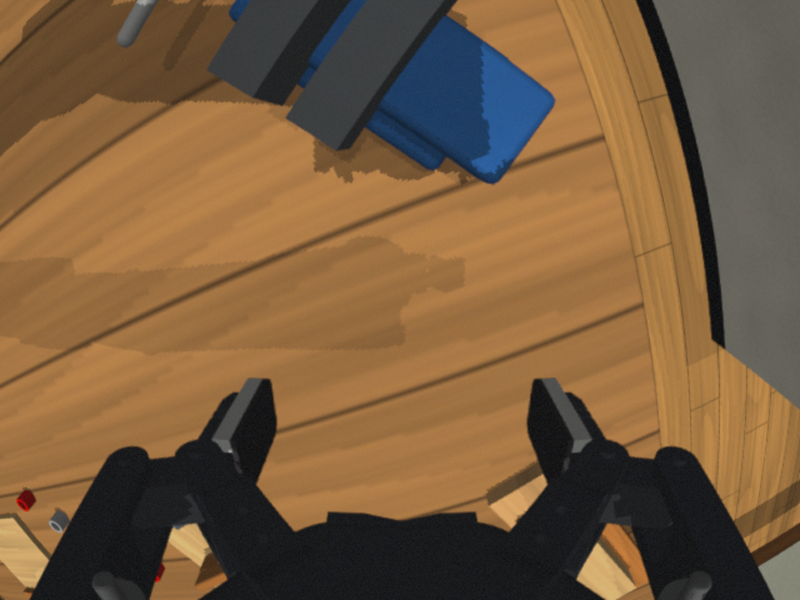

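```bash
python3 - <<'E'
from h import *
for n in('top','scene'):
    for l in('tray','handle','compartment','pocket','ball_center','board','bush0','bush1','sleeve','oil','spanner'):
        print(n,l,[(round(r['conf'],2),np.round(r['point']).tolist(), np.round(atz(n,r['point'],62 if l=='handle' else 23 if l=='ball_center' else 8 if l in('compartment','pocket')else 0)[:2]).tolist()) for r in ctrl.mark_of(l,n)][:8])
print(ctrl.read_state()['clock'])
R=None
from scipy.spatial.transform import Rotation
print(Rotation.from_euler('xyz',ctrl.read_state()['tool_rot']).as_matrix().round(3))
E
```

```text
top tray [(0.55, [184.0, 267.0], [510.0, 267.0])]
top handle [(0.69, [178.0, 269.0], [506.0, 261.0])]
top compartment [(0.98, [176.0, 228.0], [589.0, 282.0])]
top pocket [(0.81, [200.0, 307.0], [430.0, 233.0])]
top ball_center [(0.71, [186.0, 269.0], [506.0, 257.0]), (0.52, [200.0, 308.0], [429.0, 229.0]), (0.5, [429.0, 269.0], [498.0, -232.0]), (0.49, [308.0, 146.0], [753.0, 9.0])]
top board [(0.64, [432.0, 269.0], [497.0, -245.0])]
top bush0 [(0.66, [335.0, 261.0], [517.0, -44.0]), (0.62, [316.0, 310.0], [418.0, -1.0]), (0.59, [297.0, 234.0], [574.0, 35.0]), (0.59, [305.0, 188.0], [671.0, 16.0]), (0.58, [298.0, 267.0], [507.0, 33.0]), (0.48, [342.0, 327.0], [381.0, -56.0]), (0.45, [260.0, 256.0], [529.0, 111.0]), (0.2, [202.0, 307.0], [428.0, 231.0])]
top bush1 [(0.66, [335.0, 261.0], [517.0, -44.0]), (0.62, [316.0, 310.0], [418.0, -1.0]), (0.59, [297.0, 234.0], [574.0, 35.0]), (0.59, [305.0, 188.0], [671.0, 16.0]), (0.58, [298.0, 267.0], [507.0, 33.0]), (0.48, [342.0, 327.0], [381.0, -56.0]), (0.45, [260.0, 256.0], [529.0, 111.0]), (0.2, [202.0, 307.0], [428.0, 231.0])]
top sleeve
[... 822 characters left out ...]
[580.0, 32.0]), (0.59, [279.0, 189.0], [367.0, -55.0])]
scene bush1 [(0.79, [331.0, 247.0], [509.0, 39.0]), (0.78, [373.0, 255.0], [527.0, 112.0]), (0.77, [307.0, 210.0], [421.0, -1.0]), (0.75, [321.0, 326.0], [663.0, 14.0]), (0.74, [286.0, 249.0], [510.0, -42.0]), (0.63, [329.0, 282.0], [580.0, 32.0]), (0.59, [279.0, 189.0], [367.0, -55.0])]
scene sleeve [(0.91, [322.0, 390.0], [769.0, 12.0])]
scene oil [(0.79, [218.0, 389.0], [763.0, -144.0]), (0.17, [304.0, 211.0], [424.0, -7.0]), (0.16, [431.0, 205.0], [418.0, 233.0])]
scene spanner [(0.72, [398.0, 380.0], [759.0, 127.0]), (0.62, [320.0, 326.0], [663.0, 12.0])]
1.25
[[-0.    -0.933  0.36 ]
 [ 0.     0.36   0.933]
 [-1.     0.     0.   ]]
```

Candidates for "bush" (top picture, 640x480 pixels). The plain steel bushes are at (316,310), (298,267), (297,234) and (305,188). The look-alikes to leave alone are red at (342,327) and (260,256), pink at (335,261), and the sleeve at (308,146). I choose (297,234) and (298,267), both steel-grey. Next I check them in a crop and triangulate.

```bash
python3 - <<'E'
from h import *
im=np.load('top0.npy'); save(im[200:330,230:380],'crop1.png',4)
def m(l): 
    return ctrl.mark_of(l,'top'),ctrl.mark_of(l,'scene')
P={}
for l in('handle','compartment','pocket','board','bush0','spanner'):
    a,b=m(l)
    for r in a:
        if r['conf']<.4: continue
        best=min(((tri([ray('top',r['point']),ray('scene',q['point'])])+(q,)) for q in b if q['conf']>.4),key=lambda t:t[1][0])
        print(l,best[0].round(1),best[1],round(r['conf'],2))
# silhouettes of tray/bush tops
print(ctrl.read_state()['clock'])
E
```

```text
handle [505.8 261.   59.7] [0.8, 0.8] 0.69
compartment [588.7 280.1  18.5] [1.2, 1.2] 0.98
pocket [430.4 230.1  16.4] [1.0, 1.0] 0.81
board [ 496.8 -246.2   -7.9] [1.0, 1.0] 0.64
bush0 [517.1 -42.4  10.3] [0.9, 0.9] 0.66
bush0 [418.1  -1.3  -3.6] [0.3, 0.3] 0.62
bush0 [568.3  33.1  84.7] [0.7, 0.7] 0.59
bush0 [668.6  15.   11. ] [1.1, 1.1] 0.59
bush0 [ 506.6   37.2 -119.1] [1.2, 1.2] 0.58
bush0 [383.8 -54.   18.5] [0.3, 0.3] 0.48
bush0 [529.4 111.    3.3] [0.2, 0.2] 0.45
spanner [762.1 123.4   8.8] [1.8, 1.8] 0.77
1.85
```

View pics/crop1.png

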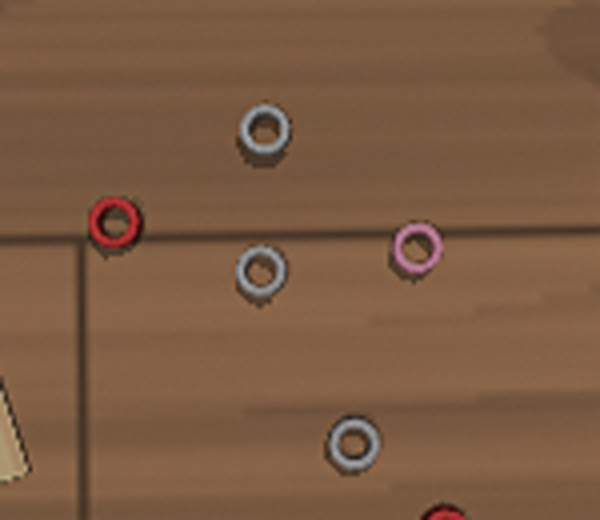

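```bash
cat >> h.py <<'E'
from scipy.spatial.transform import Rotation as Ro
def plan(target,yaw,N,f=0.4,start=None):
    """yaw=angle of jaw axis (tool z) deg; tool x down"""
    s=ctrl.read_state(); p=np.array(s['eef_pos']) if start is None else np.array(start[0],float)
    M=Ro.from_euler('xyz',s['tool_rot']).as_matrix() if start is None else start[1]
    y=np.radians(yaw); z=np.array([np.cos(y),np.sin(y),0]); x=np.array([0,0,-1.]); T=np.c_[x,np.cross(z,x),z]
    rv=Ro.from_matrix(M.T@T).as_rotvec(); p0=p.copy()
    for i in range(N):
        goal=p0+(np.array(target)-p0)*(i+1)/N
        d=np.round(M.T@(goal-p)/750,4); w=np.round(np.degrees(rv)/6/N,3)
        print(dict(zip(('dx','dy','dz','wx','wy','wz','fingers'),[float(v) for v in d]+[float(v) for v in w]+[f])))
        p=p+M@(d*750); M=M@Ro.from_rotvec(np.radians(w*6)).as_matrix()
    return p,M
def st():
    s=ctrl.read_state(); M=Ro.from_euler('xyz',s['tool_rot']).as_matrix()
    print('t',round(s['clock'],2),'p',s['eef_pos'].round(1),'x',M[:,0].round(3),'jaw',round(np.degrees(np.arctan2(M[1,2],M[0,2])),2),'w',round(s['width'],1),'F',s['force'].round(1)); return s,M
E
python3 - <<'E'
from h import *
print('B',atz('top',(296.2,232.5),24),'A',atz('top',(295.2,268),24))
plan((545,35,200),17,14)
E
```

```text
B [576.09987529  35.54733833  24.        ] A [504.60994395  38.56800865  24.        ]
{'dx': 0.003, 'dy': -0.0472, 'dz': -0.0401, 'wx': 0.618, 'wy': -0.0, 'wz': 0.0, 'fingers': 0.4}
{'dx': 0.003, 'dy': -0.0498, 'dz': -0.037, 'wx': 0.618, 'wy': -0.0, 'wz': 0.0, 'fingers': 0.4}
{'dx': 0.0029, 'dy': -0.052, 'dz': -0.0337, 'wx': 0.618, 'wy': -0.0, 'wz': 0.0, 'fingers': 0.4}
{'dx': 0.003, 'dy': -0.0541, 'dz': -0.0303, 'wx': 0.618, 'wy': -0.0, 'wz': 0.0, 'fingers': 0.4}
{'dx': 0.003, 'dy': -0.0559, 'dz': -0.0267, 'wx': 0.618, 'wy': -0.0, 'wz': 0.0, 'fingers': 0.4}
{'dx': 0.003, 'dy': -0.0576, 'dz': -0.023, 'wx': 0.618, 'wy': -0.0, 'wz': 0.0, 'fingers': 0.4}
{'dx': 0.003, 'dy': -0.0589, 'dz': -0.0193, 'wx': 0.618, 'wy': -0.0, 'wz': 0.0, 'fingers': 0.4}
{'dx': 0.003, 'dy': -0.06, 'dz': -0.0154, 'wx': 0.618, 'wy': -0.0, 'wz': 0.0, 'fingers': 0.4}
{'dx': 0.0029, 'dy': -0.0609, 'dz': -0.0115, 'wx': 0.618, 'wy': -0.0, 'wz': 0.0, 'fingers': 0.4}
{'dx': 0.003, 'dy': -0.0615, 'dz': -0.0075, 'wx': 0.618, 'wy': -0.0, 'wz': 0.0, 'fingers': 0.4}
{'dx': 0.003, 'dy': -0.0619, 'dz': -0.0035, 'wx': 0.618, 'wy': -0.0, 'wz': 0.0, 'fingers': 0.4}
{'dx': 0.003, 'dy': -0.062, 'dz': 0.0005, 'wx': 0.618, 'wy': -0.0, 'wz': 0.0, 'fingers': 0.4}
{'dx': 0.003, 'dy': -0.0618, 'dz': 0.0044, 'wx': 0.618, 'wy': -0.0, 'wz': 0.0, 'fingers': 0.4}
{'dx': 0.0029, 'dy': -0.0614, 'dz': 0.0085, 'wx': 0.618, 'wy': -0.0, 'wz': 0.0, 'fingers': 0.4}
```

>>> servo_tool --rows '[{"dx": 0.003, "dy": -0.047, "dz": -0.04, "wx": 0.62, "wy": 0, "wz": 0, "fingers": 0.4}, {"dx": 0.003, "dy": -0.05, "dz": -0.037, "wx": 0.62, "wy": 0, "wz": 0, "fingers": 0.4}, {"dx": 0.003, "dy": -0.052, "dz": -0.034, "wx": 0.62, "wy": 0, "wz": 0, "fingers": 0.4}, {"dx": 0.003, "dy": -0.054, "dz": -0.03, "wx": 0.62, "wy": 0, "wz": 0, "fingers": 0.4}, {"dx": 0.003, "dy": -0.056, "dz": -0.027, "wx": 0.62, "wy": 0, "wz": 0, "fingers": 0.4}]'

```text
clock: 2.48
eef_pos: [345.4, 401.1, 220.2]
tool_rot: [-0.029, 1.57, 0.847]
force: [0.6, -0.5, -0.0]
width: 51.2
```

>>> servo_tool --rows '[{"dx": 0.003, "dy": -0.058, "dz": -0.023, "wx": 0.62, "wy": 0, "wz": 0, "fingers": 0.4}, {"dx": 0.003, "dy": -0.059, "dz": -0.019, "wx": 0.62, "wy": 0, "wz": 0, "fingers": 0.4}, {"dx": 0.003, "dy": -0.06, "dz": -0.015, "wx": 0.62, "wy": 0, "wz": 0, "fingers": 0.4}, {"dx": 0.003, "dy": -0.061, "dz": -0.0115, "wx": 0.62, "wy": 0, "wz": 0, "fingers": 0.4}, {"dx": 0.003, "dy": -0.0615, "dz": -0.0075, "wx": 0.62, "wy": 0, "wz": 0, "fingers": 0.4}]'

```text
clock: 3.1
eef_pos: [457.1, 196.9, 209.0]
tool_rot: [0.026, 1.57, 0.578]
force: [0.5, 0.7, 0.2]
width: 51.0
```

>>> servo_tool --rows '[{"dx": 0.003, "dy": -0.062, "dz": -0.0035, "wx": 0.62, "wy": 0, "wz": 0, "fingers": 0.4}, {"dx": 0.003, "dy": -0.062, "dz": 0.0005, "wx": 0.62, "wy": 0, "wz": 0, "fingers": 0.4}, {"dx": 0.003, "dy": -0.062, "dz": 0.0045, "wx": 0.62, "wy": 0, "wz": 0, "fingers": 0.4}, {"dx": 0.003, "dy": -0.061, "dz": 0.0085, "wx": 0.62, "wy": 0, "wz": 0, "fingers": 0.4}, {"dx": 0, "dy": 0, "dz": 0, "wx": 0, "wy": 0, "wz": 0, "fingers": 0.4}]'

```text
clock: 3.72
eef_pos: [546.4, 30.0, 199.9]
tool_rot: [-1.268, 1.568, -0.981]
force: [0.4, 0.3, -0.1]
width: 51.4
```

```bash
python3 - <<'E'
from h import *
st(); c=ctrl.camera_info('wrist'); im=ctrl.get_image('wrist'); save(im,'w1.png')
for l in('bush0','handle','compartment'):
    print(l,[(round(r['conf'],2),np.round(r['point']).tolist(), atz('wrist',r['point'],{'bush0':0,'handle':62,'compartment':8}[l],c)[:2].round(1).tolist()) for r in ctrl.mark_of(l,'wrist')][:9])
print(ctrl.read_state()['clock'])
E
```

```text
t 3.73 p [546.4  30.  199.9] x [ 0.002 -0.003 -1.   ] jaw 16.44 w 51.4 F [ 0.4  0.3 -0.1]
bush0 [(0.87, [355.0, 204.0], [580.0, 35.2]), (0.87, [431.0, 252.0], [671.3, 10.5]), (0.76, [334.0, 110.0], [535.1, 114.1]), (0.74, [275.0, 258.0], [520.3, -40.6]), (0.73, [281.0, 179.0], [506.1, 39.1]), (0.72, [140.0, 234.0], [372.9, -57.0]), (0.7, [190.0, 200.0], [423.6, -5.5])]
handle []
compartment [(0.73, [431.0, 249.0], [666.5, 15.9])]
3.925
```

View pics/w1.png

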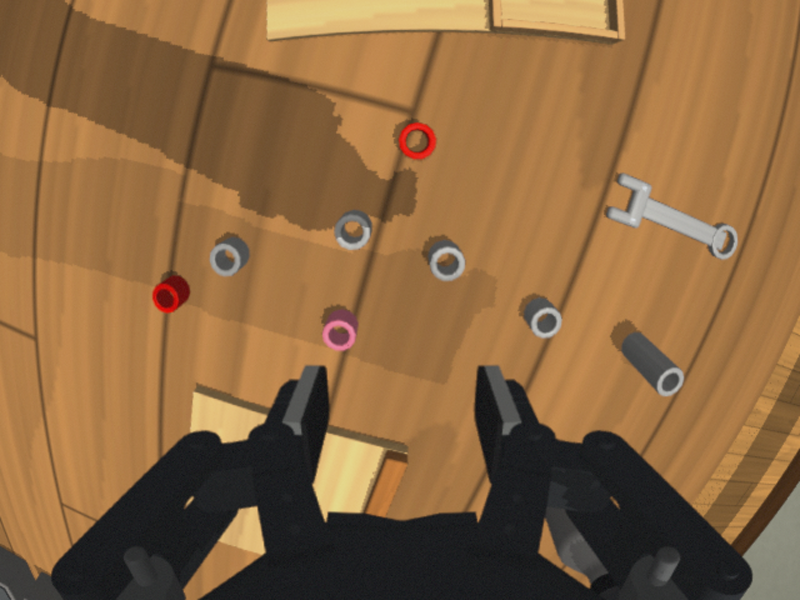

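The wrist view shows grey A at (282,186), B at (358,211), the pink bush at (272,267), and red at (334,112) in 640-wide pixels. Next I triangulate the ring-top centres of A and B with the top camera.

```bash
python3 - <<'E'
from h import *
for n,w,t in(('B',(358.4,211),(296.2,232.5)),('A',(282.2,186.6),(295.2,268))):
    print(n,tri([ray('wrist',w),ray('top',t)]),atz('wrist',w,24))
pl=plan((577,35.5,60),17,4)
plan((577,35.5,6),17,4,start=pl)
E
```

```text
B (array([579.76858239,  37.03973979,   3.6147754 ]), [2.3, 2.3]) [578.29326952  42.42234788  24.        ]
A (array([505.44844432,  39.19236156,   1.61930804]), [0.9, 0.9]) [507.35618023  43.95965976  24.        ]
{'dx': 0.0466, 'dy': -0.0034, 'dz': 0.0104, 'wx': -0.001, 'wy': -0.001, 'wz': -0.003, 'fingers': 0.4}
{'dx': 0.0465, 'dy': -0.0035, 'dz': 0.0103, 'wx': -0.001, 'wy': -0.001, 'wz': -0.003, 'fingers': 0.4}
{'dx': 0.0466, 'dy': -0.0034, 'dz': 0.0103, 'wx': -0.001, 'wy': -0.001, 'wz': -0.003, 'fingers': 0.4}
{'dx': 0.0466, 'dy': -0.0034, 'dz': 0.0104, 'wx': -0.001, 'wy': -0.001, 'wz': -0.003, 'fingers': 0.4}
{'dx': 0.018, 'dy': 0.0, 'dz': -0.0, 'wx': -0.0, 'wy': 0.0, 'wz': 0.0, 'fingers': 0.4}
{'dx': 0.018, 'dy': 0.0, 'dz': -0.0, 'wx': -0.0, 'wy': 0.0, 'wz': 0.0, 'fingers': 0.4}
{'dx': 0.018, 'dy': 0.0, 'dz': -0.0, 'wx': -0.0, 'wy': 0.0, 'wz': 0.0, 'fingers': 0.4}
{'dx': 0.018, 'dy': 0.0, 'dz': -0.0, 'wx': -0.0, 'wy': 0.0, 'wz': 0.0, 'fingers': 0.4}
```

>>> servo_tool --rows '[{"dx": 0.044, "dy": -0.003, "dz": 0.0105, "wx": 0, "wy": 0, "wz": 0, "fingers": 0.4}, {"dx": 0.044, "dy": -0.003, "dz": 0.0105, "wx": 0, "wy": 0, "wz": 0, "fingers": 0.4}, {"dx": 0.044, "dy": -0.003, "dz": 0.0105, "wx": 0, "wy": 0, "wz": 0, "fingers": 0.4}, {"dx": 0.044, "dy": -0.001, "dz": 0.0105, "wx": 0, "wy": 0, "wz": 0, "fingers": 0.4}, {"dx": 0, "dy": 0, "dz": 0, "wx": 0, "wy": 0, "wz": 0, "fingers": 0.4}]'

```text
clock: 4.55
eef_pos: [575.3, 38.3, 65.8]
tool_rot: [2.736, 1.566, 3.033]
force: [-0.8, -0.0, 0.6]
width: 51.3
```

```bash
python3 - <<'E'
from h import *
st(); c=ctrl.camera_info('wrist'); im=ctrl.get_image('wrist'); save(im,'w2.png')
for l in('bush0',):
    for r in ctrl.silhouettes(l,'wrist'): print(round(r['conf'],2),np.round(r['extent']),r['region'].sum(),atz('wrist',r['extent'][:2],12,c).round(1))
    print(l,[(round(r['conf'],2),np.round(r['point']).tolist(), atz('wrist',r['point'],{'bush0':0,'handle':62,'compartment':8}[l],c)[:2].round(1).tolist()) for r in ctrl.mark_of(l,'wrist')][:9])
s,M=st()
print(proj('wrist',s['eef_pos']))
E
```

```text
t 4.55 p [575.3  38.3  65.8] x [-0.005  0.001 -1.   ] jaw 16.99 w 51.3 F [-0.8 -0.   0.6]
0.89 [ 80. 254.  47.  44.] 1538 [421.1  -8.2  12. ]
0.81 [329. 268.  43.  58.] 1931 [581.9  34.4  12. ]
0.81 [286. 113.  51.  56.] 1473 [534.2 111.5  12. ]
0.78 [200. 334.  37.  32.] 748 [515.7 -37.1  12. ]
0.77 [206. 230.  51.  54.] 1882 [507.   36.1  12. ]
0.77 [446. 331.  44.  50.] 1470 [669.7  13.3  12. ]
0.55 [ 34. 290.  34.  40.] 1138 [374.8 -54.3  12. ]
bush0 [(0.9, [442.0, 323.0], [670.9, 12.4]), (0.89, [327.0, 258.0], [580.5, 35.3]), (0.85, [212.0, 220.0], [506.9, 38.6]), (0.83, [88.0, 246.0], [419.6, -7.1]), (0.83, [290.0, 112.0], [535.3, 112.7]), (0.58, [208.0, 330.0], [518.0, -41.1]), (0.58, [44.0, 280.0], [376.2, -50.8])]
t 4.7 p [577.5  37.3  69. ] x [ 0.001  0.    -1.   ] jaw 16.91 w 51.0 F [-0.2  0.1  0.2]
[319.04446814 305.18510865]
```

View pics/w2.png

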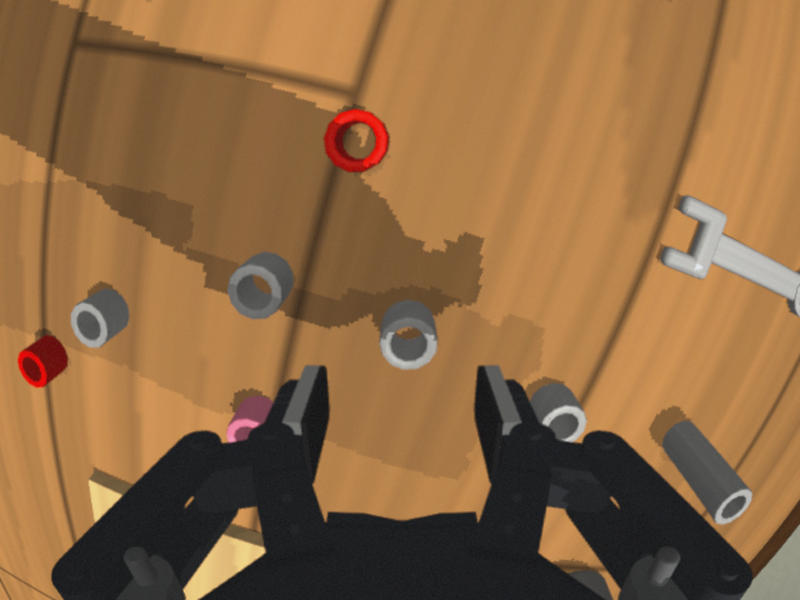

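>>> servo_tool --rows '[{"dx": 0.03, "dy": -0.0015, "dz": 0.001, "wx": 0, "wy": 0, "wz": 0, "fingers": 0.4}, {"dx": 0.03, "dy": -0.001, "dz": 0.001, "wx": 0, "wy": 0, "wz": 0, "fingers": 0.4}, {"dx": 0.024, "dy": 0, "dz": 0, "wx": 0, "wy": 0, "wz": 0, "fingers": 0.4}, {"dx": 0, "dy": 0, "dz": 0, "wx": 0, "wy": 0, "wz": 0, "fingers": 0.4}, {"dx": 0, "dy": 0, "dz": 0, "wx": 0, "wy": 0, "wz": 0, "fingers": 1}]'

```text
clock: 5.32
eef_pos: [579.8, 35.3, 5.7]
tool_rot: [-0.254, 1.57, 0.04]
force: [-0.7, -0.8, 0.1]
width: 34.4
```

>>> servo_tool --rows '[{"dx": 0, "dy": 0, "dz": 0, "wx": 0, "wy": 0, "wz": 0, "fingers": 1}, {"dx": 0, "dy": 0, "dz": 0, "wx": 0, "wy": 0, "wz": 0, "fingers": 1}, {"dx": 0, "dy": 0, "dz": 0, "wx": 0, "wy": 0, "wz": 0, "fingers": 1}]'

```text
clock: 5.7
eef_pos: [579.9, 35.3, 6.1]
tool_rot: [-0.115, 1.569, 0.179]
force: [-0.9, 0.4, 6.7]
width: 23.7
```

```bash
python3 - <<'E'
from h import *
st(); im=ctrl.get_image('wrist'); save(im,'w3.png')
E
```

```text
t 5.7 p [579.9  35.3   6.1] x [ 0.002  0.    -1.   ] jaw 16.84 w 23.7 F [-0.9  0.4  6.7]
```

View pics/w3.png

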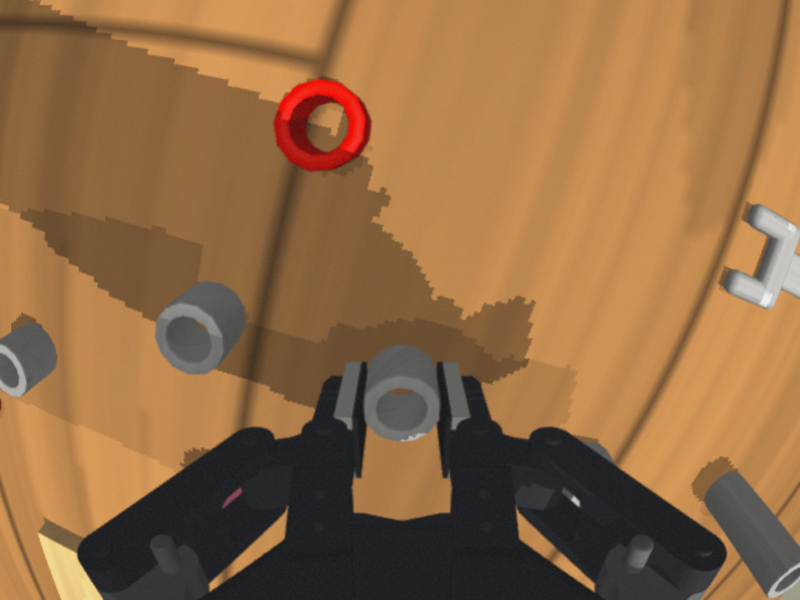

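```bash
python3 - <<'E'
from h import *
cs=[(168,272),(246,247),(267,304),(188,328)]
W=[atz('top',np.array(c)/1.25,23) for c in cs]
print(np.round(W,1)); print('center',np.mean(W,0).round(1))
for a,b in((3,0),(2,1)): d=W[b]-W[a]; print(np.degrees(np.arctan2(d[1],d[0])),np.linalg.norm(d))
pl=plan((582,60,100),17.5,3,1)
plan((594,235,125),17.5,4,1,start=pl)
E
```

```text
[[611.1 359.4  23. ]
 [649.8 234.9  23. ]
 [557.2 201.6  23. ]
 [520.7 327.4  23. ]]
center [584.7 280.8  23. ]
19.526759882586987 95.87671850061723
19.754284581510756 98.4664109333299
{'dx': -0.0417, 'dy': 0.0102, 'dz': 0.0041, 'wx': -0.037, 'wy': 0.006, 'wz': 0.001, 'fingers': 1}
{'dx': -0.0418, 'dy': 0.0103, 'dz': 0.0042, 'wx': -0.037, 'wy': 0.006, 'wz': 0.001, 'fingers': 1}
{'dx': -0.0417, 'dy': 0.0102, 'dz': 0.0041, 'wx': -0.037, 'wy': 0.006, 'wz': 0.001, 'fingers': 1}
{'dx': -0.0083, 'dy': 0.0544, 'dz': 0.0214, 'wx': 0.0, 'wy': -0.0, 'wz': -0.0, 'fingers': 1}
{'dx': -0.0084, 'dy': 0.0544, 'dz': 0.0213, 'wx': 0.0, 'wy': -0.0, 'wz': -0.0, 'fingers': 1}
{'dx': -0.0083, 'dy': 0.0545, 'dz': 0.0214, 'wx': 0.0, 'wy': -0.0, 'wz': -0.0, 'fingers': 1}
{'dx': -0.0083, 'dy': 0.0544, 'dz': 0.0214, 'wx': 0.0, 'wy': -0.0, 'wz': -0.0, 'fingers': 1}
```

>>> servo_tool --rows '[{"dx": -0.042, "dy": 0, "dz": 0, "wx": 0, "wy": 0, "wz": 0, "fingers": 1}, {"dx": -0.042, "dy": 0.015, "dz": 0.006, "wx": 0, "wy": 0, "wz": 0, "fingers": 1}, {"dx": -0.042, "dy": 0.015, "dz": 0.006, "wx": 0, "wy": 0, "wz": 0, "fingers": 1}, {"dx": -0.008, "dy": 0.0545, "dz": 0.0214, "wx": 0, "wy": 0, "wz": 0, "fingers": 1}, {"dx": -0.008, "dy": 0.0545, "dz": 0.0214, "wx": 0, "wy": 0, "wz": 0, "fingers": 1}]'

```text
clock: 6.38
eef_pos: [588.8, 147.9, 112.5]
tool_rot: [0.035, 1.569, 0.327]
force: [0.3, -0.1, -1.3]
width: 23.8
```

>>> servo_tool --rows '[{"dx": -0.008, "dy": 0.0545, "dz": 0.0214, "wx": 0, "wy": 0, "wz": 0, "fingers": 1}, {"dx": -0.008, "dy": 0.0545, "dz": 0.0214, "wx": 0, "wy": 0, "wz": 0, "fingers": 1}, {"dx": 0, "dy": 0, "dz": 0, "wx": 0, "wy": 0, "wz": 0, "fingers": 1}]'

```text
clock: 6.75
eef_pos: [594.8, 240.8, 123.7]
tool_rot: [1.019, 1.567, 1.32]
force: [-0.2, -0.5, -0.9]
width: 23.7
```

```bash
python3 - <<'E'
from h import *
s,M=st(); c=ctrl.camera_info('wrist'); im=ctrl.get_image('wrist'); save(im,'w4.png')
for l in('handle','compartment','pocket'):
    print(l,[(round(r['conf'],2),np.round(r['point']).tolist(), atz('wrist',r['point'],{'pocket':8,'handle':62,'compartment':8}[l],c)[:2].round(1).tolist()) for r in ctrl.mark_of(l,'wrist')][:9])
E
```

```text
t 6.75 p [594.8 240.8 123.7] x [ 0.001  0.004 -1.   ] jaw 17.28 w 23.7 F [-0.2 -0.5 -0.9]
handle [(0.71, [194.0, 190.0], [512.8, 257.3])]
compartment [(0.56, [330.0, 171.0], [589.9, 282.8])]
pocket [(0.74, [115.0, 178.0], [429.3, 232.3]), (0.27, [193.0, 186.0], [496.0, 244.0])]
```

View pics/w4.png

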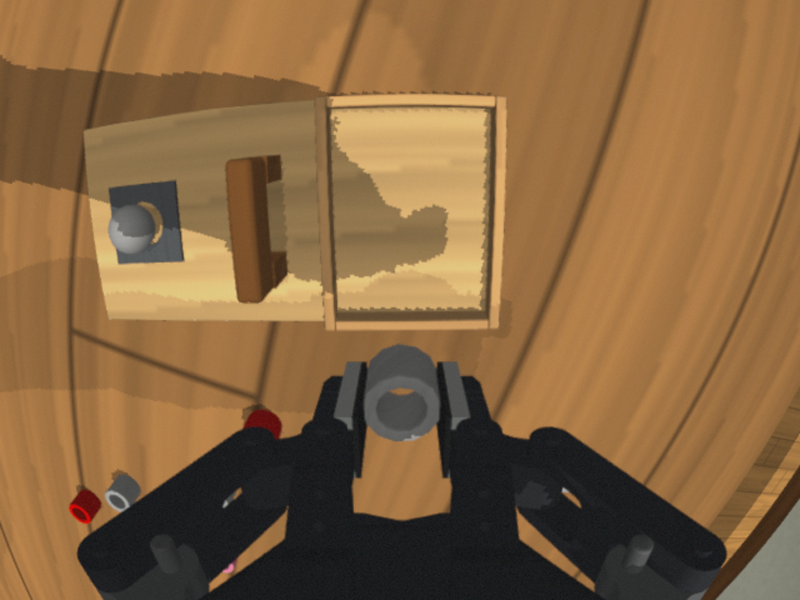

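```bash
python3 - <<'E'
from h import *
cs=[(329,106),(497,107),(489,321),(331,321)]
W=[atz('wrist',np.array(c)/1.25,23) for c in cs]
print(np.round(W,1)); C=np.mean(W,0);print('center',C.round(1))
for a,b in((0,1),(3,2),(3,0),(2,1)): d=W[b]-W[a]; print(np.degrees(np.arctan2(d[1],d[0])),np.linalg.norm(d))
H=[atz('wrist',np.array(c)/1.25,62) for c in[(226,161),(266,157),(269,299) ,(236,300)]]; print(np.round(H,1))
y=np.radians(17.7)
s1=C[:2]+28*np.array([-np.sin(y),np.cos(y)]); s2=C[:2]-28*np.array([-np.sin(y),np.cos(y)]);print(s1,s2)
pl=plan((*s1,60),17.7,2,1)
plan((*s1,15),17.7,3,1,start=pl)
E
```

```text
[[531.3 318.9  23. ]
 [614.6 344.1  23. ]
 [649.5 230.4  23. ]
 [562.9 204.4  23. ]]
center [589.6 274.4  23. ]
16.803204638344234 87.05450089027023
16.714184470063458 90.40809520602275
105.41871669973781 118.82454342999655
107.03565384189926 118.93130003558743
[[497.7 282.5  62. ]
 [516.2 288.7  62. ]
 [532.6 223.5  62. ]
 [516.3 217.9  62. ]]
[581.05374962 301.10506181] [598.07960103 247.75601886]
{'dx': 0.0421, 'dy': 0.0465, 'dz': 0.0041, 'wx': -0.08, 'wy': -0.003, 'wz': 0.005, 'fingers': 1}
{'dx': 0.0422, 'dy': 0.0464, 'dz': 0.0044, 'wx': -0.08, 'wy': -0.003, 'wz': 0.005, 'fingers': 1}
{'dx': 0.02, 'dy': -0.0, 'dz': 0.0, 'wx': 0.0, 'wy': -0.0, 'wz': 0.0, 'fingers': 1}
{'dx': 0.02, 'dy': -0.0, 'dz': 0.0, 'wx': 0.0, 'wy': -0.0, 'wz': 0.0, 'fingers': 1}
{'dx': 0.02, 'dy': -0.0, 'dz': 0.0, 'wx': 0.0, 'wy': -0.0, 'wz': 0.0, 'fingers': 1}
```

```bash
python3 - <<'E'
from h import *
for i in range(3):
    s,M=st(); c=ctrl.camera_info('wrist'); im=ctrl.get_image('wrist'); print((-np.array(c['R']).T@c['t']).round(1),np.array(c['R']).round(3)[2])
np.save('w5.npy',im);save(im[50:300,150:450],'w5.png',2.5)
E
```

```text
t 6.95 p [595.3 232.7 123.3] x [-0.    -0.001 -1.   ] jaw 16.74 w 23.8 F [ 0.4 -0.  -0.7]
[572.6 311.  266.9] [ 0.092 -0.306 -0.948]
t 7.0 p [595.4 232.5 123.3] x [-0.    -0.001 -1.   ] jaw 16.71 w 23.7 F [-0.2 -0.  -1.1]
[572.8 310.9 266.9] [ 0.092 -0.305 -0.948]
t 7.05 p [595.5 232.6 123.3] x [-0.    -0.001 -1.   ] jaw 16.71 w 24.2 F [-0.8 -0.8 -0.9]
[572.8 310.9 266.9] [ 0.092 -0.305 -0.948]
```

View pics/w5.png

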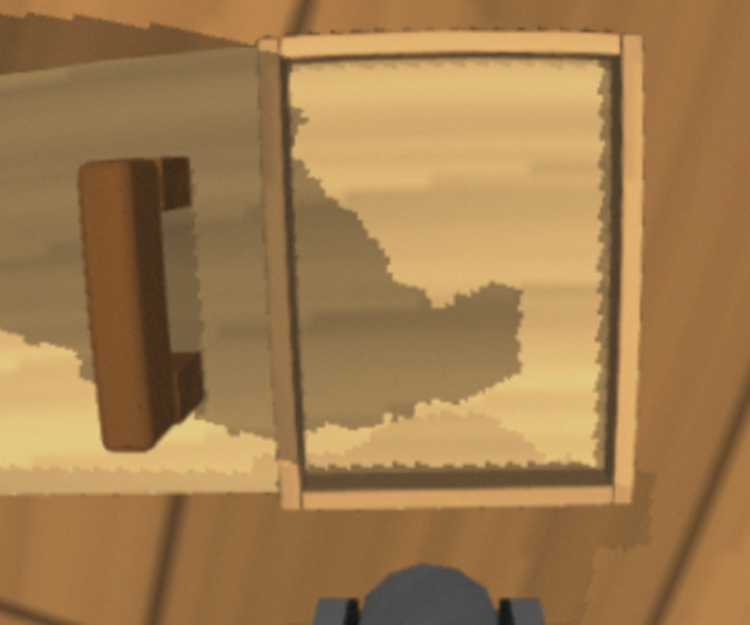

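```bash
python3 - <<'E'
from h import *
px=lambda u,v:(150+u/2.5,50+v/2.5)
W=[atz('wrist',px(*c),23) for c in[(279,57),(620,53),(613,488),(301,490)]]
C=np.mean(W,0);print(np.round(W,1),'center',C.round(1))
for a,b in((0,1),(3,2),(3,0),(2,1)): d=W[b]-W[a]; print(np.degrees(np.arctan2(d[1],d[0])),np.linalg.norm(d))
H=[atz('wrist',px(*c),62) for c in[(80,163),(130,160),(158,447) ,(107,449)]]; print(np.round(H,1),np.mean(H,0).round(1))
for a,b in((3,0),(2,1)): d=H[b]-H[a]; print(np.degrees(np.arctan2(d[1],d[0]))-90,np.linalg.norm(d))
t=np.mean(H,0); print('handle tri top/wrist',tri([ray('top',(178,269)),ray('wrist',px(119,305))]), 'comp tri',)
y=np.radians(17)
for k in(28,-28): print(C[:2]+k*np.array([-np.sin(y),np.cos(y)]))
E
```

```text
[[528.2 326.7  23. ]
 [612.2 353.7  23. ]
 [649.3 239.8  23. ]
 [564.9 213.8  23. ]] center [588.7 283.5  23. ]
17.844631088276792 88.26984270829425
17.089936149511654 88.2910910628396
108.02786104660981 118.64136535292194
108.03258140540596 119.80433208252285
[[496.7 290.6  62. ]
 [508.5 293.9  62. ]
 [530.3 229.8  62. ]
 [517.8 225.6  62. ]] [513.3 260.   62. ]
17.993970181515195 68.31182453033327
18.799986398658078 67.67798191313778
handle tri top/wrist (array([509.47663559, 261.01691595,  57.22606515]), [3.2, 3.2]) comp tri
[580.48115065 310.27278953]
[596.85396612 256.71972319]
```

```bash
python3 - <<'E'
from h import *
pl=plan((579.6,309.7,60),17.9,3,1)
plan((579.6,309.7,14),17.9,2,1,start=pl)
E
```

```text
{'dx': 0.0281, 'dy': 0.0347, 'dz': 0.0031, 'wx': -0.065, 'wy': -0.001, 'wz': 0.002, 'fingers': 1}
{'dx': 0.0281, 'dy': 0.0347, 'dz': 0.0033, 'wx': -0.065, 'wy': -0.001, 'wz': 0.002, 'fingers': 1}
{'dx': 0.0282, 'dy': 0.0347, 'dz': 0.0035, 'wx': -0.065, 'wy': -0.001, 'wz': 0.002, 'fingers': 1}
{'dx': 0.0307, 'dy': 0.0, 'dz': 0.0, 'wx': -0.001, 'wy': -0.0, 'wz': -0.001, 'fingers': 1}
{'dx': 0.0306, 'dy': 0.0, 'dz': 0.0, 'wx': -0.001, 'wy': -0.0, 'wz': -0.001, 'fingers': 1}
```

>>> servo_tool --rows '[{"dx": 0.028, "dy": 0.0347, "dz": 0.0031, "wx": -0.065, "wy": 0, "wz": 0, "fingers": 1}, {"dx": 0.028, "dy": 0.0347, "dz": 0.0033, "wx": -0.065, "wy": 0, "wz": 0, "fingers": 1}, {"dx": 0.028, "dy": 0.0347, "dz": 0.0035, "wx": -0.065, "wy": 0, "wz": 0, "fingers": 1}, {"dx": 0, "dy": 0, "dz": 0, "wx": 0, "wy": 0, "wz": 0, "fingers": 1}, {"dx": 0, "dy": 0, "dz": 0, "wx": 0, "wy": 0, "wz": 0, "fingers": 1}]'

```text
clock: 7.72
eef_pos: [579.3, 311.0, 59.8]
tool_rot: [-1.834, 1.569, -1.519]
force: [-0.0, -0.1, -0.1]
width: 24.2
```

>>> servo_tool --rows '[{"dx": 0.02, "dy": 0, "dz": 0, "wx": 0, "wy": 0, "wz": 0, "fingers": 1}, {"dx": 0.02, "dy": 0, "dz": 0, "wx": 0, "wy": 0, "wz": 0, "fingers": 1}, {"dx": 0.015, "dy": 0, "dz": 0, "wx": 0, "wy": 0, "wz": 0, "fingers": 1}, {"dx": 0.004, "dy": 0, "dz": 0, "wx": 0, "wy": 0, "wz": 0, "fingers": 1}, {"dx": 0, "dy": 0, "dz": 0, "wx": 0, "wy": 0, "wz": 0, "fingers": 1}]'

```text
clock: 8.35
eef_pos: [579.3, 311.1, 15.8]
tool_rot: [-3.083, 1.571, -2.769]
force: [0.2, -0.2, -0.6]
width: 23.9
```

```bash
python3 - <<'E'
from h import *
st(); im=ctrl.get_image('wrist'); save(im,'w6.png');st()
E
```

```text
t 8.35 p [579.3 311.1  15.8] x [-0. -0. -1.] jaw 18.0 w 23.9 F [ 0.2 -0.2 -0.6]
t 8.4 p [579.5 311.2  16.2] x [ 0.  0. -1.] jaw 18.01 w 23.9 F [ 0.6 -0.5 -0.8]
```

View pics/w6.png

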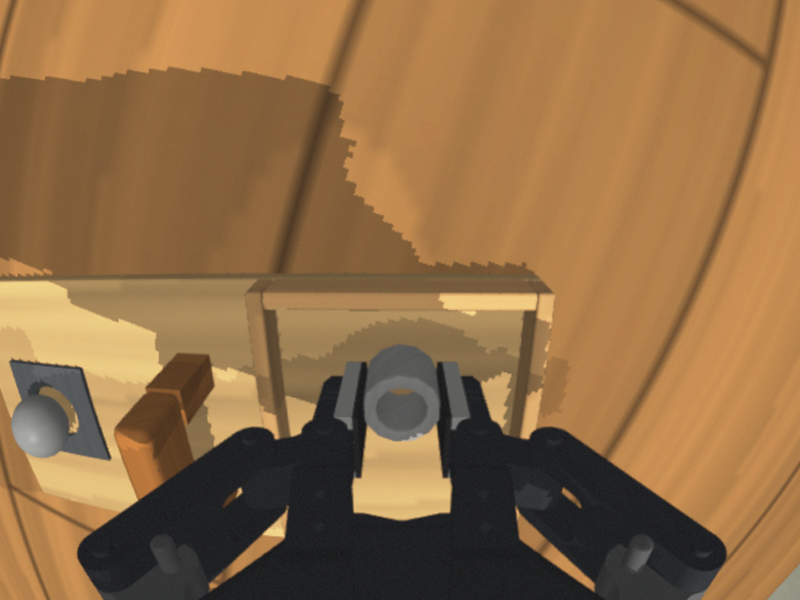

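>>> servo_tool --rows '[{"dx": 0.0025, "dy": 0, "dz": 0, "wx": 0, "wy": 0, "wz": 0, "fingers": 1}, {"dx": 0, "dy": 0, "dz": 0, "wx": 0, "wy": 0, "wz": 0, "fingers": 0.52}, {"dx": 0, "dy": 0, "dz": 0, "wx": 0, "wy": 0, "wz": 0, "fingers": 0.52}, {"dx": -0.03, "dy": 0, "dz": 0, "wx": 0, "wy": 0, "wz": 0, "fingers": 0.52}, {"dx": -0.06, "dy": 0, "dz": 0, "wx": 0, "wy": 0, "wz": 0, "fingers": 0.45}]'

```text
clock: 9.02
eef_pos: [578.3, 310.7, 82.1]
tool_rot: [-2.952, 1.568, -2.637]
force: [0.6, 1.3, -0.4]
width: 47.2
```

```bash
python3 - <<'E'
from h import *
st()
pl=plan((506,37,80),17,6,0.4)
E
```

```text
t 9.03 p [578.3 310.7  82.1] x [-0.003 -0.001 -1.   ] jaw 18.01 w 47.2 F [ 0.6  1.3 -0.4]
{'dx': 0.0006, 'dy': -0.0529, 'dz': -0.0341, 'wx': 0.028, 'wy': -0.005, 'wz': 0.001, 'fingers': 0.4}
{'dx': 0.0006, 'dy': -0.053, 'dz': -0.0339, 'wx': 0.028, 'wy': -0.005, 'wz': 0.001, 'fingers': 0.4}
{'dx': 0.0005, 'dy': -0.0531, 'dz': -0.0338, 'wx': 0.028, 'wy': -0.005, 'wz': 0.001, 'fingers': 0.4}
{'dx': 0.0005, 'dy': -0.0531, 'dz': -0.0336, 'wx': 0.028, 'wy': -0.005, 'wz': 0.001, 'fingers': 0.4}
{'dx': 0.0005, 'dy': -0.0533, 'dz': -0.0334, 'wx': 0.028, 'wy': -0.005, 'wz': 0.001, 'fingers': 0.4}
{'dx': 0.0005, 'dy': -0.0534, 'dz': -0.0334, 'wx': 0.028, 'wy': -0.005, 'wz': 0.001, 'fingers': 0.4}
```

>>> servo_tool --rows '[{"dx": 0, "dy": -0.053, "dz": -0.034, "wx": 0, "wy": 0, "wz": 0, "fingers": 0.4}, {"dx": 0, "dy": -0.053, "dz": -0.034, "wx": 0, "wy": 0, "wz": 0, "fingers": 0.4}, {"dx": 0, "dy": -0.053, "dz": -0.034, "wx": 0, "wy": 0, "wz": 0, "fingers": 0.4}, {"dx": 0, "dy": -0.053, "dz": -0.034, "wx": 0, "wy": 0, "wz": 0, "fingers": 0.4}, {"dx": 0, "dy": -0.053, "dz": -0.034, "wx": 0, "wy": 0, "wz": 0, "fingers": 0.4}]'

```text
clock: 9.65
eef_pos: [520.1, 81.4, 83.4]
tool_rot: [-0.174, 1.568, 0.14]
force: [0.9, -0.6, -0.0]
width: 51.2
```

>>> servo_tool --rows '[{"dx": 0, "dy": -0.053, "dz": -0.034, "wx": 0, "wy": 0, "wz": 0, "fingers": 0.4}, {"dx": 0, "dy": 0, "dz": 0, "wx": 0, "wy": 0, "wz": 0, "fingers": 0.4}, {"dx": 0, "dy": 0, "dz": 0, "wx": 0, "wy": 0, "wz": 0, "fingers": 0.4}, {"dx": 0, "dy": 0, "dz": 0, "wx": 0, "wy": 0, "wz": 0, "fingers": 0.4}]'

```text
clock: 10.15
eef_pos: [508.3, 38.8, 82.2]
tool_rot: [0.316, 1.569, 0.633]
force: [-0.1, -0.5, -0.2]
width: 51.2
```

```bash
python3 - <<'E'
from h import *
st(); c=ctrl.camera_info('wrist'); im=ctrl.get_image('wrist'); save(im,'w7.png')
for r in ctrl.mark_of('bush0','wrist'): print(round(r['conf'],2),np.round(r['point']),atz('wrist',r['point'],0,c).round(1))
save(ctrl.get_image('top'),'t7.png')
E
```

```text
t 10.15 p [508.3  38.8  82.2] x [ 0.001  0.001 -1.   ] jaw 18.15 w 51.2 F [-0.1 -0.5 -0.2]
0.97 [505. 331.] [671.8  13.    0. ]
0.97 [299. 343.] [518.6 -40.5   0. ]
0.86 [119. 296.] [375.8 -51.5  -0. ]
0.64 [320. 243.] [508.8  38.6   0. ]
0.62 [398. 146.] [534.5 113.3   0. ]
0.56 [178. 265.] [419.8  -8.1   0. ]
```

View pics/w7.png

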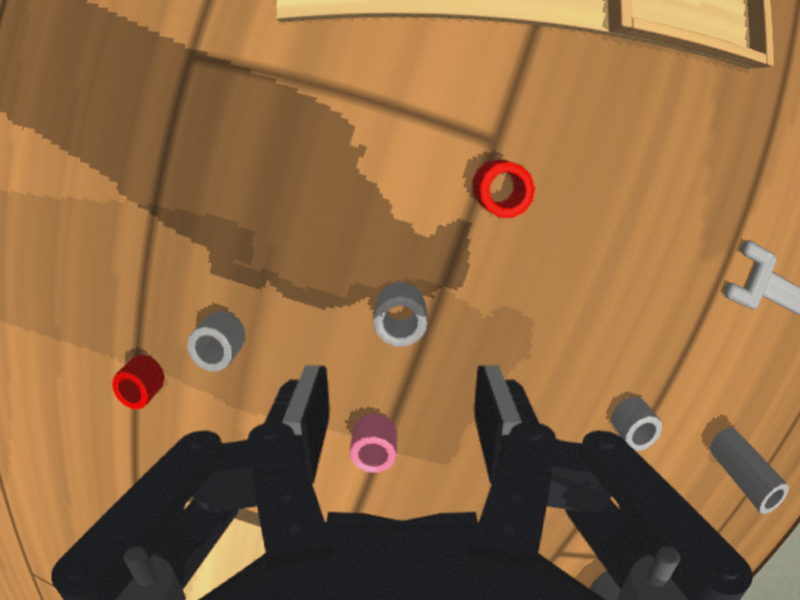

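View pics/t7.png

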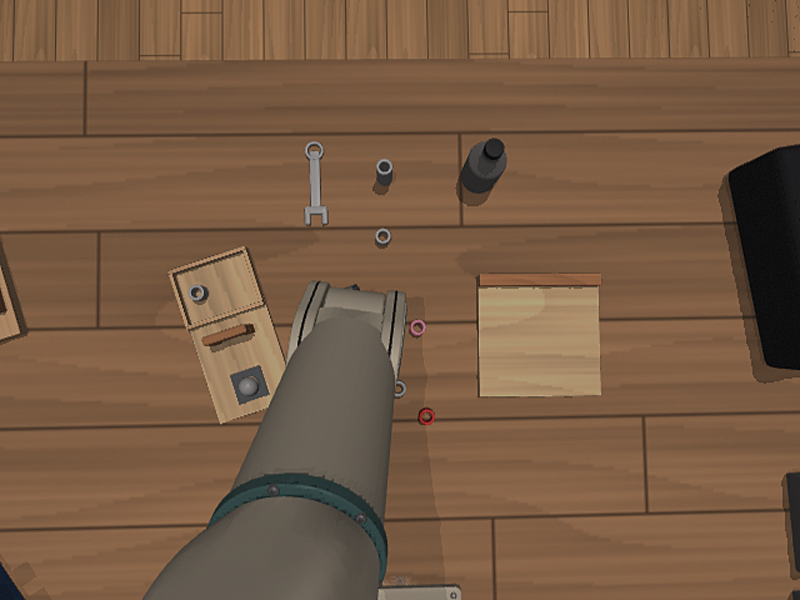

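Bush B now stands in the compartment (top view 159,234), and the ball is in its pocket. Bush A is centred under the gripper at wrist (320,243), so I descend and grip.

>>> servo_tool --rows '[{"dx": 0.035, "dy": 0, "dz": 0, "wx": 0, "wy": 0, "wz": 0, "fingers": 0.4}, {"dx": 0.035, "dy": 0, "dz": 0, "wx": 0, "wy": 0, "wz": 0, "fingers": 0.4}, {"dx": 0.031, "dy": 0, "dz": 0, "wx": 0, "wy": 0, "wz": 0, "fingers": 0.4}, {"dx": 0, "dy": 0, "dz": 0, "wx": 0, "wy": 0, "wz": 0, "fingers": 0.4}, {"dx": 0, "dy": 0, "dz": 0, "wx": 0, "wy": 0, "wz": 0, "fingers": 1}]'

```text
clock: 10.92
eef_pos: [507.9, 37.4, 6.4]
tool_rot: [-0.252, 1.57, 0.062]
force: [0.6, -0.1, 0.1]
width: 34.4
```

>>> servo_tool --rows '[{"dx": 0, "dy": 0, "dz": 0, "wx": 0, "wy": 0, "wz": 0, "fingers": 1}, {"dx": 0, "dy": 0, "dz": 0, "wx": 0, "wy": 0, "wz": 0, "fingers": 1}, {"dx": 0, "dy": 0, "dz": 0, "wx": 0, "wy": 0, "wz": 0, "fingers": 1}, {"dx": -0.04, "dy": 0, "dz": 0, "wx": 0, "wy": 0, "wz": 0, "fingers": 1}, {"dx": -0.04, "dy": 0, "dz": 0, "wx": 0, "wy": 0, "wz": 0, "fingers": 1}]'

```text
clock: 11.55
eef_pos: [507.4, 37.1, 66.7]
tool_rot: [2.993, 1.57, -2.976]
force: [-0.0, -0.6, -0.5]
width: 24.3
```

```bash
python3 - <<'E'
from h import *
st()
pl=plan((596.9,256.4,80),17.9,5,1)
E
```

```text
t 11.55 p [507.4  37.1  66.7] x [-0. -0. -1.] jaw 18.02 w 24.3 F [-0.  -0.6 -0.5]
{'dx': -0.0035, 'dy': 0.0482, 'dz': 0.0408, 'wx': 0.004, 'wy': -0.001, 'wz': -0.0, 'fingers': 1}
{'dx': -0.0036, 'dy': 0.0483, 'dz': 0.0407, 'wx': 0.004, 'wy': -0.001, 'wz': -0.0, 'fingers': 1}
{'dx': -0.0035, 'dy': 0.0483, 'dz': 0.0408, 'wx': 0.004, 'wy': -0.001, 'wz': -0.0, 'fingers': 1}
{'dx': -0.0036, 'dy': 0.0482, 'dz': 0.0407, 'wx': 0.004, 'wy': -0.001, 'wz': -0.0, 'fingers': 1}
{'dx': -0.0035, 'dy': 0.0483, 'dz': 0.0407, 'wx': 0.004, 'wy': -0.001, 'wz': -0.0, 'fingers': 1}
```

>>> servo_tool --rows '[{"dx": -0.01, "dy": 0.048, "dz": 0.041, "wx": 0, "wy": 0, "wz": 0, "fingers": 1}, {"dx": -0.004, "dy": 0.048, "dz": 0.041, "wx": 0, "wy": 0, "wz": 0, "fingers": 1}, {"dx": 0, "dy": 0.048, "dz": 0.041, "wx": 0, "wy": 0, "wz": 0, "fingers": 1}, {"dx": 0, "dy": 0.048, "dz": 0.041, "wx": 0, "wy": 0, "wz": 0, "fingers": 1}, {"dx": 0, "dy": 0.048, "dz": 0.041, "wx": 0, "wy": 0, "wz": 0, "fingers": 1}]'

```text
clock: 12.18
eef_pos: [598.4, 257.4, 76.8]
tool_rot: [-0.31, 1.57, 0.005]
force: [1.1, 0.0, -0.5]
width: 24.1
```

>>> servo_tool --rows '[{"dx": 0, "dy": 0, "dz": 0, "wx": 0, "wy": 0, "wz": 0, "fingers": 1}, {"dx": 0, "dy": 0, "dz": 0, "wx": 0, "wy": 0, "wz": 0, "fingers": 1}, {"dx": 0, "dy": 0, "dz": 0, "wx": 0, "wy": 0, "wz": 0, "fingers": 1}]'

```text
clock: 12.55
eef_pos: [597.9, 253.9, 76.5]
tool_rot: [-2.322, 1.57, -2.01]
force: [0.1, -0.3, -0.2]
width: 24.2
```

```bash
python3 - <<'E'
from h import *
st(); im=ctrl.get_image('wrist'); save(im,'w8.png')
pl=plan((596.9,256.4,15),17.9,3,1)
E
```

```text
t 12.55 p [597.9 253.9  76.5] x [-0.001 -0.001 -1.   ] jaw 17.89 w 24.2 F [ 0.1 -0.3 -0.2]
{'dx': 0.0274, 'dy': 0.0011, 'dz': -0.0001, 'wx': -0.0, 'wy': -0.002, 'wz': 0.002, 'fingers': 1}
{'dx': 0.0273, 'dy': 0.0012, 'dz': -0.0002, 'wx': -0.0, 'wy': -0.002, 'wz': 0.002, 'fingers': 1}
{'dx': 0.0274, 'dy': 0.0011, 'dz': -0.0001, 'wx': -0.0, 'wy': -0.002, 'wz': 0.002, 'fingers': 1}
```

View pics/w8.png

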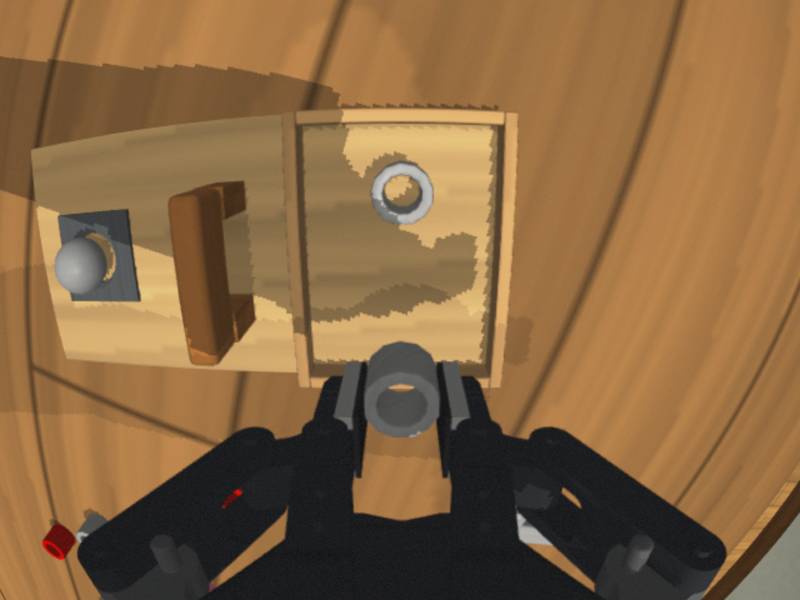

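>>> servo_tool --rows '[{"dx": 0.027, "dy": 0.003, "dz": 0, "wx": 0, "wy": 0, "wz": 0, "fingers": 1}, {"dx": 0.027, "dy": 0.002, "dz": 0, "wx": 0, "wy": 0, "wz": 0, "fingers": 1}, {"dx": 0.02, "dy": 0, "dz": 0, "wx": 0, "wy": 0, "wz": 0, "fingers": 1}, {"dx": 0.007, "dy": 0, "dz": 0, "wx": 0, "wy": 0, "wz": 0, "fingers": 1}, {"dx": 0.001, "dy": 0, "dz": 0, "wx": 0, "wy": 0, "wz": 0, "fingers": 1}]'

```text
clock: 13.22
eef_pos: [595.7, 259.0, 15.1]
tool_rot: [3.012, 1.568, -2.957]
force: [-4.1, -1.7, 8.8]
width: 23.7
```

>>> servo_tool --rows '[{"dx": 0.001, "dy": 0, "dz": 0, "wx": 0, "wy": 0, "wz": 0, "fingers": 1}, {"dx": 0, "dy": 0, "dz": 0, "wx": 0, "wy": 0, "wz": 0, "fingers": 0.52}, {"dx": 0, "dy": 0, "dz": 0, "wx": 0, "wy": 0, "wz": 0, "fingers": 0.52}, {"dx": -0.03, "dy": 0, "dz": 0, "wx": 0, "wy": 0, "wz": 0, "fingers": 0.52}, {"dx": -0.06, "dy": 0, "dz": 0, "wx": 0, "wy": 0, "wz": 0, "fingers": 0.45}]'

```text
clock: 13.85
eef_pos: [595.9, 259.0, 81.8]
tool_rot: [-3.006, 1.568, -2.691]
force: [0.1, 0.2, 0.8]
width: 46.5
```

>>> servo_tool --rows '[{"dx": -0.05, "dy": -0.02, "dz": -0.05, "wx": 0, "wy": 0, "wz": 0, "fingers": 0.4}, {"dx": 0, "dy": -0.02, "dz": -0.05, "wx": 0, "wy": 0, "wz": 0, "fingers": 0.4}, {"dx": 0, "dy": 0, "dz": 0, "wx": 0, "wy": 0, "wz": 0, "fingers": 0.4}, {"dx": 0, "dy": 0, "dz": 0, "wx": 0, "wy": 0, "wz": 0, "fingers": 0.4}, {"dx": 0, "dy": 0, "dz": 0, "wx": 0, "wy": 0, "wz": 0, "fingers": 0.4}]'

```text
clock: 14.48
eef_pos: [535.9, 208.7, 119.4]
tool_rot: [0.18, 1.569, 0.496]
force: [-0.1, 0.7, 0.2]
width: 51.1
```

```bash
python3 - <<'E'
from h import *
st(); im=ctrl.get_image('wrist'); save(im,'w9.png');c=ctrl.camera_info('wrist')
for l in('handle','compartment','pocket'):
    print(l,[(round(r['conf'],2),np.round(r['point']).tolist(), atz('wrist',r['point'],{'pocket':8,'handle':62,'compartment':8}[l],c)[:2].round(1).tolist()) for r in ctrl.mark_of(l,'wrist')][:9])
st()
E
```

```text
t 14.47 p [535.9 208.7 119.4] x [ 0.001  0.001 -1.   ] jaw 18.07 w 51.1 F [-0.1  0.7  0.2]
handle [(0.81, [305.0, 164.0], [511.8, 257.3])]
compartment [(0.56, [423.0, 156.0], [587.7, 282.2])]
pocket [(0.82, [189.0, 157.0], [430.3, 231.1])]
t 14.68 p [535.2 208.  118.9] x [-0. -0. -1.] jaw 18.04 w 51.5 F [-0.7  0.1  0.5]
```

View pics/w9.png

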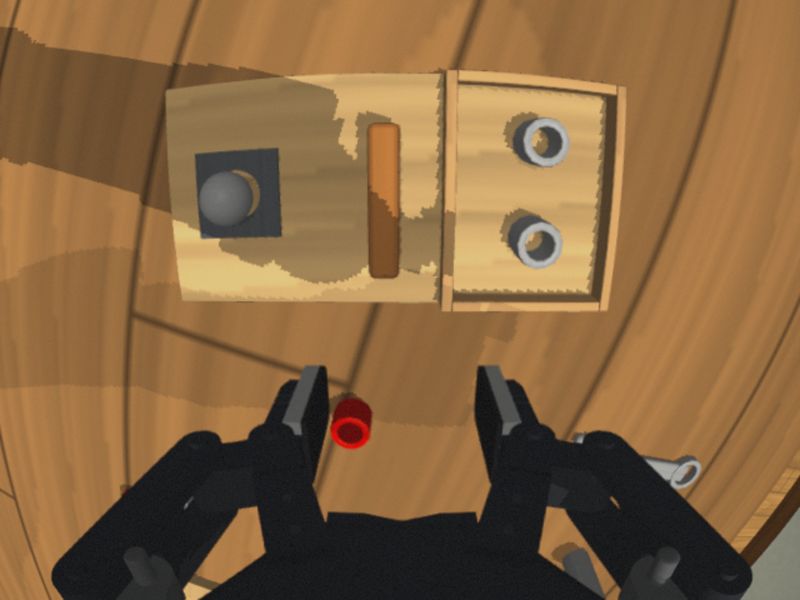

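Both bushes stand in the compartment, at wrist (435,113) and (430,194). The ball is in its pocket, and the handle is at (307,160), which puts it at about (511.5,257.5), yaw 18°. Next is the handle.

```bash
python3 - <<'E'
from h import *
print(atz('wrist',(307,160),62), tri([ray('wrist',(307,160)),ray('scene',(461,222))]))
pl=plan((511.5,257.5,85),18,3,.42)
plan((511.5,257.5,31),18,3,.42,start=pl)
E
```

```text
[511.34438543 259.43780935  62.        ] (array([510.58098883, 258.64766903,  64.96138492]), [1.4, 1.4])
{'dx': 0.015, 'dy': 0.0242, 'dz': -0.0032, 'wx': 0.002, 'wy': -0.0, 'wz': 0.0, 'fingers': 0.42}
{'dx': 0.0151, 'dy': 0.0241, 'dz': -0.0032, 'wx': 0.002, 'wy': -0.0, 'wz': 0.0, 'fingers': 0.42}
{'dx': 0.015, 'dy': 0.0242, 'dz': -0.0032, 'wx': 0.002, 'wy': -0.0, 'wz': 0.0, 'fingers': 0.42}
{'dx': 0.024, 'dy': 0.0, 'dz': 0.0, 'wx': 0.0, 'wy': -0.0, 'wz': 0.0, 'fingers': 0.42}
{'dx': 0.024, 'dy': 0.0, 'dz': 0.0, 'wx': 0.0, 'wy': -0.0, 'wz': 0.0, 'fingers': 0.42}
{'dx': 0.024, 'dy': 0.0, 'dz': 0.0, 'wx': 0.0, 'wy': -0.0, 'wz': 0.0, 'fingers': 0.42}
```

>>> servo_tool --rows '[{"dx": 0.015, "dy": 0.0245, "dz": -0.003, "wx": 0, "wy": 0, "wz": 0, "fingers": 0.42}, {"dx": 0.015, "dy": 0.0245, "dz": -0.003, "wx": 0, "wy": 0, "wz": 0, "fingers": 0.42}, {"dx": 0.015, "dy": 0.0245, "dz": -0.0035, "wx": 0, "wy": 0, "wz": 0, "fingers": 0.42}, {"dx": 0, "dy": 0, "dz": 0, "wx": 0, "wy": 0, "wz": 0, "fingers": 0.42}, {"dx": 0, "dy": 0, "dz": 0, "wx": 0, "wy": 0, "wz": 0, "fingers": 0.42}]'

```text
clock: 15.3
eef_pos: [511.3, 257.6, 85.4]
tool_rot: [-1.298, 1.57, -0.984]
force: [0.5, 0.1, -0.0]
width: 49.8
```

```bash
python3 - <<'E'
from h import *
st(); im=ctrl.get_image('wrist'); save(im,'w10.png')
E
```

```text
t 15.3 p [511.3 257.6  85.4] x [ 0.    -0.001 -1.   ] jaw 18.02 w 49.8 F [ 0.5  0.1 -0. ]
```

View pics/w10.png

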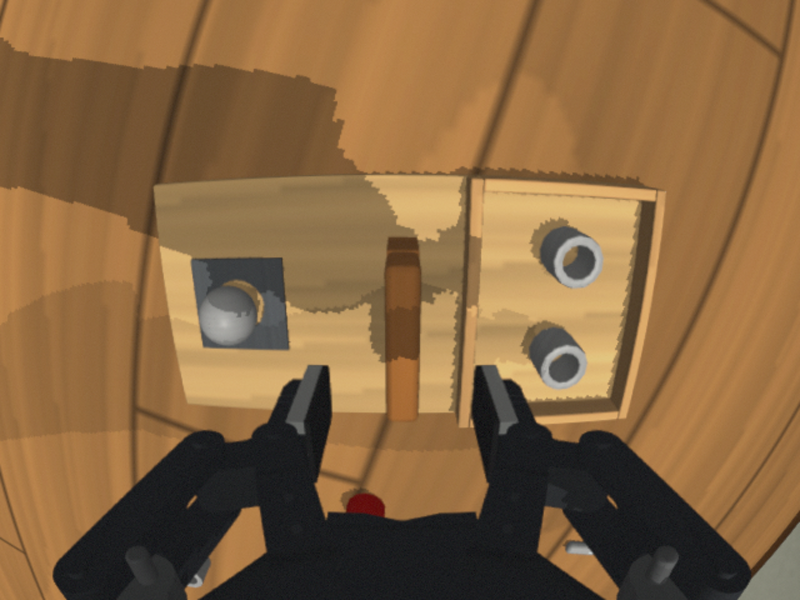

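```bash
python3 - <<'E'
from h import *
y=np.radians(18)
for k in(35,0,-35): print(k,(proj('wrist',(511.3-k*np.sin(y),257.6+k*np.cos(y),62))*1.25).round(0))
E
```

```text
35 [398. 266.]
0 [398. 351.]
-35 [399. 423.]
```

>>> servo_tool --rows '[{"dx": 0.024, "dy": 0, "dz": 0, "wx": 0, "wy": 0, "wz": 0, "fingers": 0.42}, {"dx": 0.024, "dy": 0, "dz": 0, "wx": 0, "wy": 0, "wz": 0, "fingers": 0.42}, {"dx": 0.024, "dy": 0, "dz": 0, "wx": 0, "wy": 0, "wz": 0, "fingers": 0.42}, {"dx": 0, "dy": 0, "dz": 0, "wx": 0, "wy": 0, "wz": 0, "fingers": 0.42}, {"dx": 0, "dy": 0, "dz": 0, "wx": 0, "wy": 0, "wz": 0, "fingers": 0.42}]'

```text
clock: 15.98
eef_pos: [511.2, 257.8, 31.3]
tool_rot: [-2.39, 1.571, -2.076]
force: [0.4, 0.2, 1.1]
width: 49.4
```

```bash
python3 - <<'E'
from h import *
st(); im=ctrl.get_image('wrist'); save(im,'w11.png')
E
```

```text
t 15.97 p [511.2 257.8  31.3] x [-0. -0. -1.] jaw 18.0 w 49.4 F [0.4 0.2 1.1]
```

View pics/w11.png

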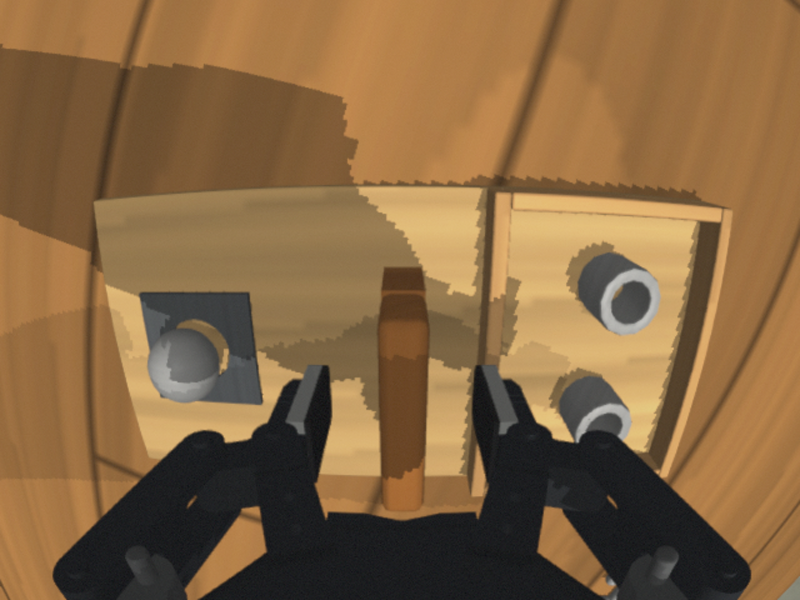

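>>> servo_tool --rows '[{"dx": 0, "dy": 0.0025, "dz": 0, "wx": 0, "wy": 0, "wz": 0, "fingers": 0.6}, {"dx": 0, "dy": 0, "dz": 0, "wx": 0, "wy": 0, "wz": 0, "fingers": 0.72}, {"dx": 0, "dy": 0, "dz": 0, "wx": 0, "wy": 0, "wz": 0, "fingers": 0.8}, {"dx": 0, "dy": 0, "dz": 0, "wx": 0, "wy": 0, "wz": 0, "fingers": 0.9}, {"dx": 0, "dy": 0, "dz": 0, "wx": 0, "wy": 0, "wz": 0, "fingers": 1}]'

```text
clock: 16.65
eef_pos: [510.7, 259.8, 31.9]
tool_rot: [0.384, 1.57, 0.698]
force: [-0.6, -0.8, 4.3]
width: 13.0
```

>>> servo_tool --rows '[{"dx": 0, "dy": 0, "dz": 0, "wx": 0, "wy": 0, "wz": 0, "fingers": 1}, {"dx": 0, "dy": 0, "dz": 0, "wx": 0, "wy": 0, "wz": 0, "fingers": 1}, {"dx": 0, "dy": 0, "dz": 0, "wx": 0, "wy": 0, "wz": 0, "fingers": 1}]'

```text
clock: 17.02
eef_pos: [510.7, 259.9, 31.8]
tool_rot: [0.459, 1.57, 0.773]
force: [-1.6, 0.6, 5.7]
width: 13.2
```

```bash
python3 - <<'E'
from h import *
st(); im=ctrl.get_image('wrist'); save(im,'w12.png')
E
```

```text
t 17.02 p [510.7 259.9  31.8] x [ 0.  0. -1.] jaw 18.01 w 13.2 F [-1.6  0.6  5.7]
```

View pics/w12.png

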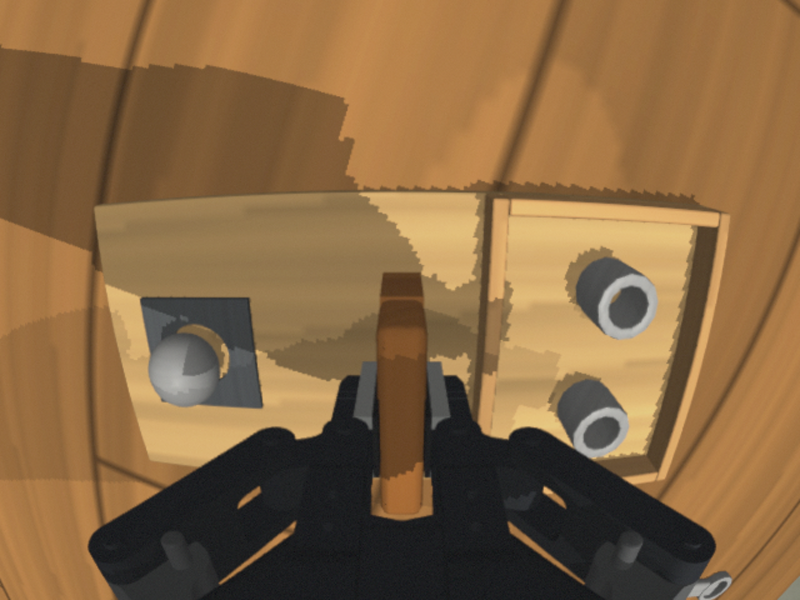

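>>> servo_tool --rows '[{"dx": -0.003, "dy": 0, "dz": 0, "wx": 0, "wy": 0, "wz": 0, "fingers": 1}, {"dx": -0.007, "dy": 0, "dz": 0, "wx": 0, "wy": 0, "wz": 0, "fingers": 1}, {"dx": -0.01, "dy": 0, "dz": 0, "wx": 0, "wy": 0, "wz": 0, "fingers": 1}, {"dx": -0.007, "dy": 0, "dz": 0, "wx": 0, "wy": 0, "wz": 0, "fingers": 1}, {"dx": -0.003, "dy": 0, "dz": 0, "wx": 0, "wy": 0, "wz": 0, "fingers": 1}]'

```text
clock: 17.7
eef_pos: [510.7, 259.9, 54.5]
tool_rot: [0.208, 1.57, 0.522]
force: [-0.3, -0.9, -5.5]
width: 13.0
```

>>> servo_tool --rows '[{"dx": 0, "dy": 0, "dz": 0, "wx": 0, "wy": 0, "wz": 0, "fingers": 1}, {"dx": 0, "dy": 0, "dz": 0, "wx": 0, "wy": 0, "wz": 0, "fingers": 1}]'

```text
clock: 17.95
eef_pos: [510.3, 259.7, 53.8]
tool_rot: [3.036, 1.57, -2.932]
force: [-0.8, 0.4, -5.8]
width: 13.1
```

```bash
python3 - <<'E'
from h import *
st(); save(ctrl.get_image('wrist'),'w13.png',0.8); save(ctrl.get_image('scene'),'s13.png')
im=np.load('top0.npy')
W=[atz('top',np.array(p)/1.25,z) for p,z in(((478,397),12),((601.5,397),12),((601.5,274),27),((478.5,274),27))]
print(np.round(W,1))
print([(round(r['conf'],2),atz('top',r['point'],0).round(1)) for r in ctrl.mark_of('board','top')])
E
```

```text
t 17.95 p [510.3 259.7  53.8] x [-0. -0. -1.] jaw 18.02 w 13.1 F [-0.8  0.4 -5.8]
[[ 400.8 -136.8   12. ]
 [ 396.8 -339.5   12. ]
 [ 597.3 -340.9   27. ]
 [ 600.2 -140.    27. ]]
[(0.56, array([ 503. , -241.7,    0. ]))]
```

View pics/w13.png

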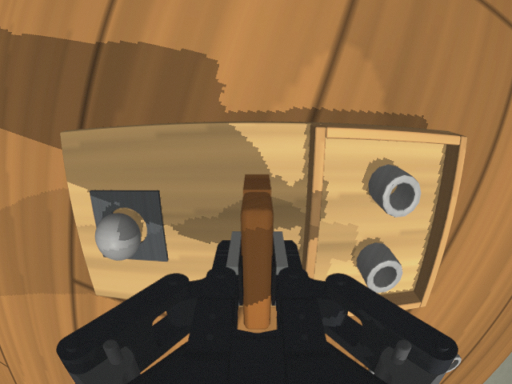

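View pics/s13.png

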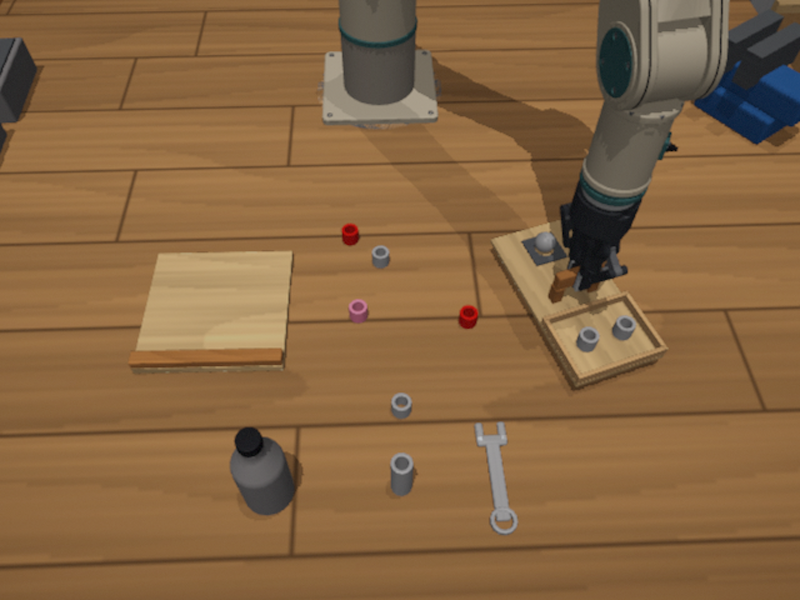

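>>> servo_tool --rows '[{"dx": -0.004, "dy": 0, "dz": 0, "wx": 0, "wy": 0, "wz": 0, "fingers": 1}, {"dx": -0.009, "dy": 0, "dz": 0, "wx": 0, "wy": 0, "wz": 0, "fingers": 1}, {"dx": -0.014, "dy": 0, "dz": 0, "wx": 0, "wy": 0, "wz": 0, "fingers": 1}, {"dx": -0.017, "dy": 0, "dz": 0, "wx": 0, "wy": 0, "wz": 0, "fingers": 1}, {"dx": -0.018, "dy": 0, "dz": 0, "wx": 0, "wy": 0, "wz": 0, "fingers": 1}]'

```text
clock: 18.73
eef_pos: [510.6, 259.8, 101.6]
tool_rot: [0.283, 1.57, 0.597]
force: [-0.5, 0.3, -5.9]
width: 13.1
```

>>> servo_tool --rows '[{"dx": -0.018, "dy": 0, "dz": 0, "wx": 0, "wy": 0, "wz": 0, "fingers": 1}, {"dx": -0.017, "dy": 0, "dz": 0, "wx": 0, "wy": 0, "wz": 0, "fingers": 1}, {"dx": -0.013, "dy": 0, "dz": 0, "wx": 0, "wy": 0, "wz": 0, "fingers": 1}, {"dx": -0.007, "dy": 0, "dz": 0, "wx": 0, "wy": 0, "wz": 0, "fingers": 1}, {"dx": -0.003, "dy": 0, "dz": 0, "wx": 0, "wy": 0, "wz": 0, "fingers": 1}]'

```text
clock: 19.35
eef_pos: [510.4, 259.7, 144.1]
tool_rot: [2.268, 1.571, 2.582]
force: [0.1, -0.3, -5.4]
width: 12.9
```

>>> servo_tool --rows '[{"dx": 0, "dy": -0.004, "dz": -0.0014, "wx": 0, "wy": 0, "wz": 0, "fingers": 1}, {"dx": 0, "dy": -0.009, "dz": -0.0032, "wx": 0, "wy": 0, "wz": 0, "fingers": 1}, {"dx": 0, "dy": -0.015, "dz": -0.0053, "wx": 0, "wy": 0, "wz": 0, "fingers": 1}, {"dx": 0, "dy": -0.02, "dz": -0.007, "wx": 0, "wy": 0, "wz": 0, "fingers": 1}, {"dx": 0, "dy": -0.024, "dz": -0.0084, "wx": 0, "wy": 0, "wz": 0, "fingers": 1}]'

```text
clock: 19.98
eef_pos: [509.1, 200.9, 143.9]
tool_rot: [-2.078, 1.57, -1.764]
force: [0.7, -0.0, -5.6]
width: 13.1
```

>>> servo_tool --rows '[{"dx": 0, "dy": -0.0255, "dz": -0.0089, "wx": 0, "wy": 0, "wz": 0, "fingers": 1}, {"dx": 0, "dy": -0.0255, "dz": -0.0089, "wx": 0, "wy": 0, "wz": 0, "fingers": 1}, {"dx": 0, "dy": -0.0255, "dz": -0.0089, "wx": 0, "wy": 0, "wz": 0, "fingers": 1}, {"dx": 0, "dy": -0.0255, "dz": -0.0089, "wx": 0, "wy": 0, "wz": 0, "fingers": 1}, {"dx": 0, "dy": -0.0255, "dz": -0.0089, "wx": 0, "wy": 0, "wz": 0, "fingers": 1}]'

```text
clock: 20.6
eef_pos: [507.0, 99.7, 144.0]
tool_rot: [-0.397, 1.571, -0.083]
force: [0.6, -0.0, -5.0]
width: 13.1
```

>>> servo_tool --rows '[{"dx": 0, "dy": -0.0255, "dz": -0.0089, "wx": 0, "wy": 0, "wz": 0, "fingers": 1}, {"dx": 0, "dy": -0.0255, "dz": -0.0089, "wx": 0, "wy": 0, "wz": 0, "fingers": 1}, {"dx": 0, "dy": -0.0255, "dz": -0.0089, "wx": 0, "wy": 0, "wz": 0, "fingers": 1}, {"dx": 0, "dy": -0.0255, "dz": -0.0089, "wx": 0, "wy": 0, "wz": 0, "fingers": 1}, {"dx": 0, "dy": -0.0255, "dz": -0.0089, "wx": 0, "wy": 0, "wz": 0, "fingers": 1}]'

```text
clock: 21.22
eef_pos: [504.7, -1.5, 144.0]
tool_rot: [-0.388, 1.57, -0.074]
force: [0.2, 0.3, -5.3]
width: 13.3
```

>>> servo_tool --rows '[{"dx": 0, "dy": -0.0255, "dz": -0.0089, "wx": 0, "wy": 0, "wz": 0, "fingers": 1}, {"dx": 0, "dy": -0.0255, "dz": -0.0089, "wx": 0, "wy": 0, "wz": 0, "fingers": 1}, {"dx": 0, "dy": -0.0255, "dz": -0.0089, "wx": 0, "wy": 0, "wz": 0, "fingers": 1}, {"dx": 0, "dy": -0.0255, "dz": -0.0089, "wx": 0, "wy": 0, "wz": 0, "fingers": 1}, {"dx": 0, "dy": -0.0255, "dz": -0.0089, "wx": 0, "wy": 0, "wz": 0, "fingers": 1}]'

```text
clock: 21.85
eef_pos: [502.3, -102.8, 144.0]
tool_rot: [-0.908, 1.571, -0.594]
force: [0.5, 0.2, -4.5]
width: 12.8
```

>>> servo_tool --rows '[{"dx": 0, "dy": -0.0255, "dz": -0.0089, "wx": 0, "wy": 0, "wz": 0, "fingers": 1}, {"dx": 0, "dy": -0.0255, "dz": -0.0089, "wx": 0, "wy": 0, "wz": 0, "fingers": 1}, {"dx": 0, "dy": -0.0255, "dz": -0.0089, "wx": 0, "wy": 0, "wz": 0, "fingers": 1}, {"dx": 0, "dy": -0.0255, "dz": -0.0089, "wx": 0, "wy": 0, "wz": 0, "fingers": 1}, {"dx": 0, "dy": -0.024, "dz": -0.0084, "wx": 0, "wy": 0, "wz": 0, "fingers": 1}]'

```text
clock: 22.48
eef_pos: [500.0, -202.9, 143.9]
tool_rot: [-2.4, 1.571, -2.086]
force: [0.7, 0.5, -6.5]
width: 13.1
```

>>> servo_tool --rows '[{"dx": 0, "dy": -0.02, "dz": -0.007, "wx": 0, "wy": 0, "wz": 0, "fingers": 1}, {"dx": 0, "dy": -0.015, "dz": -0.0053, "wx": 0, "wy": 0, "wz": 0, "fingers": 1}, {"dx": 0, "dy": -0.009, "dz": -0.0032, "wx": 0, "wy": 0, "wz": 0, "fingers": 1}, {"dx": 0, "dy": -0.004, "dz": -0.0014, "wx": 0, "wy": 0, "wz": 0, "fingers": 1}, {"dx": 0, "dy": 0, "dz": 0, "wx": 0, "wy": 0, "wz": 0, "fingers": 1}]'

```text
clock: 23.1
eef_pos: [499.6, -239.2, 143.8]
tool_rot: [1.746, 1.57, 2.061]
force: [-0.4, -0.1, -5.9]
width: 13.1
```

>>> servo_tool --rows '[{"dx": 0, "dy": 0, "dz": 0, "wx": 0, "wy": 0, "wz": 0, "fingers": 1}, {"dx": 0, "dy": 0, "dz": 0, "wx": 0, "wy": 0, "wz": 0, "fingers": 1}, {"dx": 0, "dy": 0, "dz": 0, "wx": 0, "wy": 0, "wz": 0, "fingers": 1}, {"dx": 0, "dy": 0, "dz": 0, "wx": 0, "wy": 0, "wz": 0, "fingers": 1}]'

```text
clock: 23.6
eef_pos: [499.6, -239.4, 143.9]
tool_rot: [1.323, 1.571, 1.637]
force: [0.5, -0.4, -5.0]
width: 12.9
```

```bash
python3 - <<'E'
from h import *
s,M=st(); print(s['qd'].round(3)); c=ctrl.camera_info('wrist');save(ctrl.get_image('wrist'),'w14.png'); save(ctrl.get_image('scene'),'s14.png'); save(ctrl.get_image('top'),'t14.png')
for l in('compartment','pocket','handle'):
  for n in('wrist','scene'):
    print(l,n,[(round(r['conf'],2),np.round(r['point']).tolist()) for r in ctrl.mark_of(l,n)][:3])
E
```

```text
t 23.6 p [ 499.6 -239.4  143.9] x [-0.  0. -1.] jaw 18.02 w 12.9 F [ 0.5 -0.4 -5. ]
[ 0.    -0.     0.002 -0.002 -0.     0.    -0.002]
compartment wrist [(0.76, [472.0, 280.0])]
compartment scene [(0.95, [168.0, 243.0]), (0.72, [321.0, 390.0])]
pocket wrist [(0.88, [159.0, 279.0])]
pocket scene [(0.64, [150.0, 169.0]), (0.16, [323.0, 326.0])]
handle wrist [(0.65, [320.0, 349.0])]
handle scene [(0.86, [152.0, 179.0])]
```

View pics/w14.png

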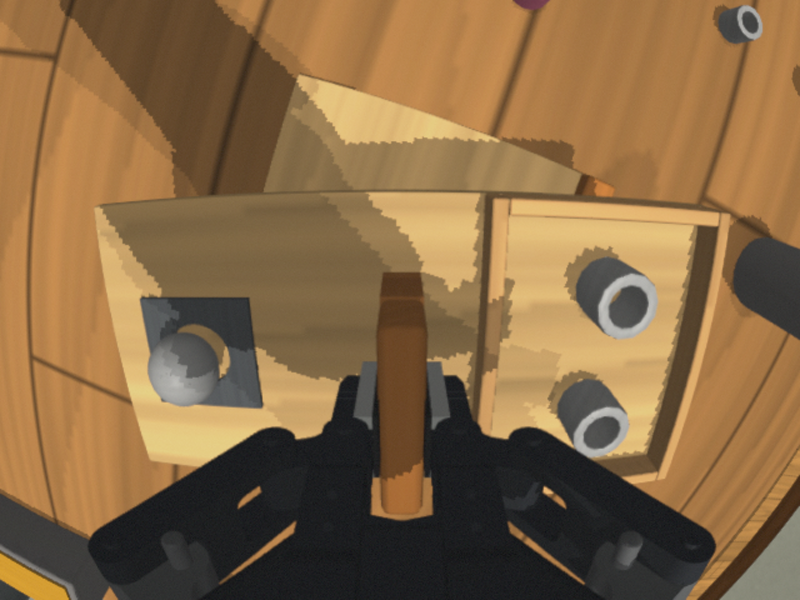

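View pics/s14.png

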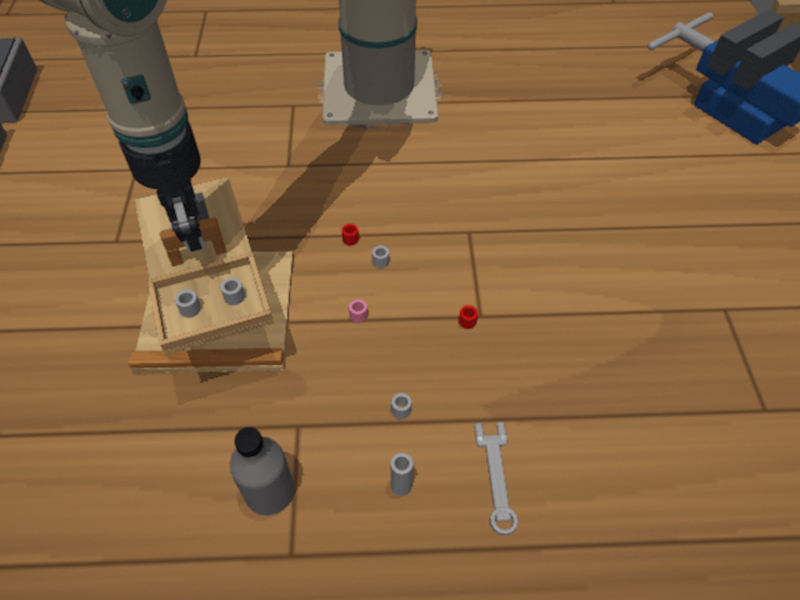

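View pics/t14.png

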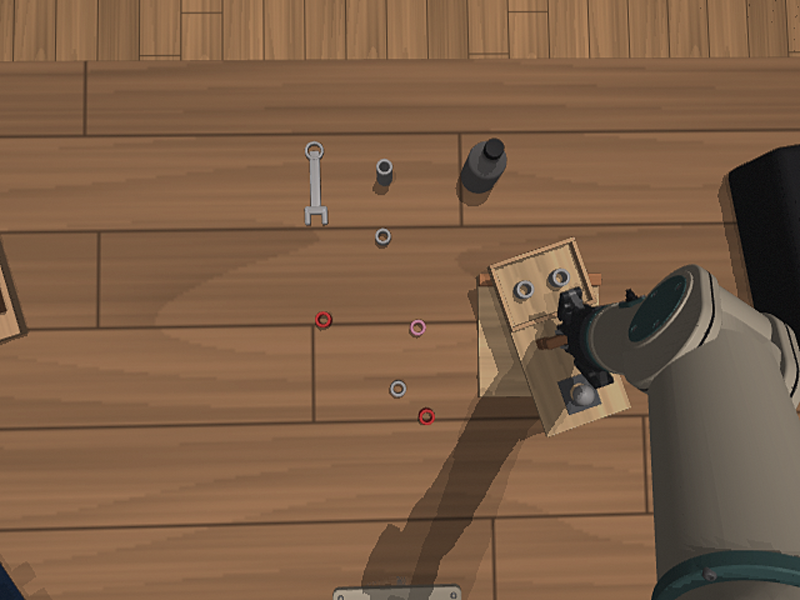

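The wrist view after the carry matches the one at the grip: ball in the pocket at (147,295), bushes at (494,244) and (480,346). So the tray has not tilted in the grip, and I hand the job in.

```bash
python3 - <<'E'
from h import *
st(); print(ctrl.finish_job())
E
```

```text
t 24.05 p [ 499.6 -239.5  143.9] x [-0.  0. -1.] jaw 18.01 w 13.7 F [ 0.2 -0.6 -5.5]
the job is handed in; nothing more can be done
None
```

I put two plain grey bushes upright in the tray's compartment, then lifted the tray by its handle and carried it over the board. I handed the job in at 24.05 s with the arm still holding it.

**Last checks**
- **Position:** The tool stood at (499.6, -239.5). I measured the board's middle at about (499, -240).
- **Height and level:** The tray's underside works out at about 112 mm, roughly 100 mm above the board. The tool pointed straight down, the joints were almost still, and the grip held at about 13 mm.
- **Ball and bushes:** The last wrist picture matches the one taken at the grip: ball in its pocket, both bushes standing. The pictures show the other two grey bushes, the red and pink look-alikes, sleeve, oil bottle and spanner still in place.

**Disagreements**
- Some early wrist measurements were 5–9 mm off because the arm had not settled; I repeated the tray measurement at rest.
- A board mark from the top camera gave (503, -242), about 4 mm from the middle I used.
- The tray stayed at its original yaw of about 18°, so it is not square with the board.
- I checked the final tray position from the tool pose and the pictures only, not by a separate triangulation.

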